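# Lever-feed converter modules into the burn-in magazine

## Task

Take the dust cover off the feeder's loading bay and set it aside. One at a time, lay every converter module lengthwise in the bay and feed it in by swinging the advance lever all the way to its stop and letting it spring home, so that the catch drops behind the module; never push a module past the bay by hand. When all are in the magazine put the dust cover back flat in its place, then switch the burn-in supply on, and leave the other things on the bench where they are.

Things in the scene. Friction and masses are not known exactly. Their poses are not given: they have to be found in the camera images.
- bay (a point): Loading bay of the lever-fed burn-in magazine (aluminium track on a grey base, fixed): middle of the bay on the track floor, 34 mm above the bench. x = feed direction (bay, catch, magazine), y = left of it, z up; all places below are in this frame. Track 42 mm wide between 6 mm rails, only 8 mm high here. Steel pusher (30 wide, 16 high) at home fills x -86 to -31 mm. Modules fit with x 7 mm short to 20 mm past the middle.
- catch_hinge (a point): Hinge pin of the catch, across the track at x = 33 mm, 52 mm above the floor, between two cheeks (x 27 to 39, y +-27 to 32 mm) that reach 56 mm above the floor. Rails are tall (38 mm above the floor) from x = 41 mm.
- magazine (a point): Middle of the magazine's floor, at x = 185 mm; it runs from the catch to an end wall at x = 282 mm and takes four modules in a row. From x = 83 mm top lips (42 mm above the floor) leave a 28 mm wide slit through which the modules are seen; nothing goes in from above.
- catch (a joint): Steel gravity catch (rad): 0 = down (tip at x = 50 mm, 20 mm above the floor, leaning in the feed direction), about 0.6 when it rides on a module. A module fed from the bay lifts it with its leading edge; it falls behind the module and cannot swing the other way.
- lever_pivot (a point): Pivot of the advance lever, 18 mm above the bench, right of the track at x = -22, y = -90 mm. The lever turns in the level plane about the vertical axis here and passes under the track.
- lever_knob (a point): Middle of the black upright cylindrical knob (20 mm diameter, 48 mm tall, middle 100 mm above the bench) at the lever's free end, 200 mm from the pivot, left of the track: at home x = -131, y = 77 mm; half-way x = -22, y = 110 mm; at the stop x = 87, y = 77 mm.
- lever (a joint): Advance lever (rad): 0 home, 1.157 at its stop; grows as the knob swings in the feed direction (clockwise from above). A spring brings it home when let go; the knob takes about 2.5 N at home, 6 N at the stop. It drives the pusher 104 mm in the feed direction; only the end of the stroke (past about 1.08) carries a module so far that the catch drops behind it.
- cover_grip (a point): Grey plastic dust cover, 70 g; the point is half-way up its 36 mm. Plate 46 (x) x 56 x 4 mm; below it a tongue 42 x 34 x 6 mm that drops between the rails; above it a bar grip 32 long (x), 16 wide (y), 26 mm high, from 8 mm below this point to 18 mm above it. In place, where it starts, the plate lies on the low rails, this point is 20 mm above the bay point and x runs along the feed (either way).
- supply_switch (a joint): Black toggle of the burn-in supply, on the grey box left of the magazine (rad): 0 = off (leaning against the feed direction), 1.0 = on (leaning in the feed direction). It stays where it is left.
- supply_switch_tip (a point): Ball tip of the 45 mm long toggle, which leans about 30 degrees either way. The box's top is 42 mm above the bench; the toggle's hinge is at x = 198, y = 73 mm.
- module1_mid (a point): DC-DC converter module: black potted case with a finned aluminium heat sink on top, a block 48 mm long (own x) x 36 mm wide (own y) x 34 mm high, 0.16 kg. The point is its centre, 17 mm above its underside; own z up. Lies flat on the bench; may be absent. Both ends are alike.
- module2_mid (a point): DC-DC converter module: black potted case with a finned aluminium heat sink on top, a block 48 mm long (own x) x 36 mm wide (own y) x 34 mm high, 0.16 kg. The point is its centre, 17 mm above its underside; own z up. Lies flat on the bench; may be absent. Both ends are alike.
- module3_mid (a point): DC-DC converter module: black potted case with a finned aluminium heat sink on top, a block 48 mm long (own x) x 36 mm wide (own y) x 34 mm high, 0.16 kg. The point is its centre, 17 mm above its underside; own z up. Lies flat on the bench; may be absent. Both ends are alike.
- module4_mid (a point): DC-DC converter module: black potted case with a finned aluminium heat sink on top, a block 48 mm long (own x) x 36 mm wide (own y) x 34 mm high, 0.16 kg. The point is its centre, 17 mm above its underside; own z up. Lies flat on the bench; may be absent. Both ends are alike.
- solder_reel: Bystander: small reel; leave it where it is. Origin at the middle of its underside. 54 mm diameter, 45 mm high.
- wire_reel: Bystander: large reel; leave it where it is. Origin at the middle of its underside. 72 mm diameter, 60 mm high.
- screwdriver: Bystander: screwdriver; leave it where it is. Origin at the middle of its underside. 170 mm long.
- panel_knob: Bystander: aluminium knob; leave it where it is. Origin at the middle of its underside. 26 mm diameter, 16 mm high.
- flux_bottle: Bystander: white bottle; leave it where it is. Origin at the middle of its underside. 40 mm diameter, 90 mm high.
There are look-alikes about, which are no part of the job. What is shaped like the part that bears module3_mid but red or yellow is not meant.

How it is judged (in metres and radians):
On the way, in this order (a step that is already met when the one before it is completed fails the run):
1. the dust cover is off the bay (horizontal distance between cover_grip and bay above 0.07 m), for 0.2 s.
2. the advance lever has been swung to its stop (value of joint lever above 1.09 rad).
3. every module lies flat in the magazine beyond the catch, the catch is down and the lever home, the supply still off (x of each of module1_mid, module2_mid, module3_mid, module4_mid in the frame of bay above 0.073 m and y of module1_mid in the frame of bay between -0.008 and 0.008 m and z of module1_mid in the frame of bay between 0.012 and 0.023 m and angle between each of module1_mid, module2_mid, module3_mid, module4_mid's own z axis and vertical below 0.1 rad and y of module2_mid in the frame of bay between -0.008 and 0.008 m and z of module2_mid in the frame of bay between 0.012 and 0.023 m and y of module3_mid in the frame of bay between -0.008 and 0.008 m and z of module3_mid in the frame of bay between 0.012 and 0.023 m and y of module4_mid in the frame of bay between -0.008 and 0.008 m and z of module4_mid in the frame of bay between 0.012 and 0.023 m and value of joint catch below 0.08 rad and value of joint lever below 0.06 rad and value of joint supply_switch below 0.3 rad), for 0.2 s.
4. the dust cover is back on the bay, flat, with the supply still off (horizontal distance between cover_grip and bay below 0.009 m and z of cover_grip in the frame of bay between 0.016 and 0.024 m and angle between cover_grip's own z axis and vertical below 0.08 rad and value of joint supply_switch below 0.3 rad), for 0.2 s.
5. the supply is switched on (value of joint supply_switch above 0.8 rad), for 0.1 s.
At the end, for the whole second after the job is handed in: Every module present lies flat in the magazine, its centre over 73 mm past the bay's middle and within 8 mm of the track's middle line; catch down (0.08 rad), lever home (0.06 rad), cover flat on the bay (9 mm) and at rest, supply toggle on (over 0.8 rad) (x of each of module1_mid, module2_mid, module3_mid, module4_mid in the frame of bay above 0.073 m and y of module1_mid in the frame of bay between -0.008 and 0.008 m and z of module1_mid in the frame of bay between 0.012 and 0.023 m and angle between each of module1_mid, module2_mid, module3_mid, module4_mid's own z axis and vertical below 0.1 rad and y of module2_mid in the frame of bay between -0.008 and 0.008 m and z of module2_mid in the frame of bay between 0.012 and 0.023 m and y of module3_mid in the frame of bay between -0.008 and 0.008 m and z of module3_mid in the frame of bay between 0.012 and 0.023 m and y of module4_mid in the frame of bay between -0.008 and 0.008 m and z of module4_mid in the frame of bay between 0.012 and 0.023 m and value of joint catch below 0.08 rad and value of joint lever below 0.06 rad and horizontal distance between cover_grip and bay below 0.009 m and z of cover_grip in the frame of bay between 0.016 and 0.024 m and angle between cover_grip's own z axis and vertical below 0.08 rad and value of joint supply_switch above 0.8 rad and linear speed of cover below 0.02 m/s); the robot touches nothing.
It fails at once if a module is pushed or held by the fingers beyond the bay (its centre more than 45 mm past the bay's middle, in the track) ((contact force between the fingers and module1 above 0.5 N and x of module1_mid in the frame of bay between 0.045 and 0.27 m and y of module1_mid in the frame of bay between -0.02 and 0.02 m and z of module1_mid in the frame of bay below 0.035 m) or (contact force between the fingers and module2 above 0.5 N and x of module2_mid in the frame of bay between 0.045 and 0.27 m and y of module2_mid in the frame of bay between -0.02 and 0.02 m and z of module2_mid in the frame of bay below 0.035 m) or (contact force between the fingers and module3 above 0.5 N and x of module3_mid in the frame of bay between 0.045 and 0.27 m and y of module3_mid in the frame of bay between -0.02 and 0.02 m and z of module3_mid in the frame of bay below 0.035 m) or (contact force between the fingers and module4 above 0.5 N and x of module4_mid in the frame of bay between 0.045 and 0.27 m and y of module4_mid in the frame of bay between -0.02 and 0.02 m and z of module4_mid in the frame of bay below 0.035 m)).
It fails at once if a bystander is moved more than 40 mm (distance of any of solder_reel, wire_reel, screwdriver, panel_knob, flux_bottle from where it was at the start of the episode above 0.04 m).
Of module1, module2, module3, module4 only 3 to 4 are there at a start; the rules pass over those that are not, and their reading is None.
At some moment in a run one of module1, module2, module3, module4 may be knocked a few centimetres aside while the robot is not near it.
Once in a run the grip may slacken for a moment while it holds something.
It also fails if it takes over 210 s, if anything falls off the work surface, if the arm or the gripper's body presses on something with over 40 N, if the wrist force passes 120 N, or if a joint passes its speed limit or range.

## Robot

A 6-joint arm with a two-finger parallel gripper is mounted at the origin on the work surface. World frame = base frame: x ahead of the robot, y to its left, z up, the work surface at z = 0. Lengths are in mm, angles in rad, forces in N, time in s.
With the tool pointing down it reaches from about 350 to 800 mm from the base axis. Payload 7.3 kg.
Tool frame: the origin (TCP) lies midway between the tips of the shut fingers; the grasp point (between the pads) lies 19 mm behind it; z points along the fingers, y is the direction in which the jaws open and shut (so a half turn about z gives the same grasp; the last joint's range is limited). The gripper opens to 85 mm and grips with 20 to 120 N. Pads are 22 mm wide; open, the fingers measure 114 mm over their backs; the gripper's body (76 mm by 85 mm) begins 54 mm behind the grasp point. The pads swing forward as they close: fully open they stand 13 mm farther back than shut.
Start: joints at [-1.436, 0.342, 1.524, -0, 1.275, -0.146], TCP at [145.512, -504.451, 231.322] pointing down, gripper open.
Joint ranges: [-2.53, 2.53], [-0.77, 2.02], [0.04, 2.7], [-1, 4.14], [0.28, 2.66], [-3.11, 3.11]. Speed limits (rad/s): [2.57, 2.57, 3.14, 3.14, 3.14, 3.14].

## Interface

Orientations are given as a rotation vector (axis times angle).
In Python, from plant import sense, snapshot, camera_model, job_done gives the robot as it stands.
- The arm moves only by the tool jog_arm, never from a script. Its argument "plan" is a list of rows, each an object of numbers: "tx", "ty", "tz": the shift along the tool's x, y, z in m; "wx", "wy", "wz": the turn, a rotation vector about the tool's x, y, z in rad. A call has 1 to 8 rows; each row is the pose to reach, as a shift and turn from the pose commanded when the call began, along the tool's axes at that moment; what a row does not reach only later rows make up. A row lasts 1/8 s, in which the tool goes at most 62.5 mm and 10.7 degrees, less where a joint would pass 70% of its speed; a pose out of reach is approached as far as the arm can. A call with a gripper value outside its range is refused whole. "claw" is the opening, from -1 (shut) to 1 (fully open), set as the call begins (left out, the last holds). The fingers move at their own pace and stop on an object; "grip_force" is the grip in N (left out, the last holds). Time passes only in rows, so rows that repeat a pose let the fingers close. It gives the time, the measured TCP pose, the force and the opening at its end, in the units of the state.
- sense(): the state, without advancing time (a new reading comes with each control period).
- snapshot(name): name is "scene" or "top" or "wrist"; returns (picture, depth): 480x640x3 uint8, red, green, blue; 480x640 float32, mm along the optical axis (not along the pixel's ray), 0 where there is no reading.
- camera_model(name): a dict with "camera_matrix" (3x3 intrinsics, pixels), "world_to_cam" (4x4, takes a point from world to camera coordinates); the wrist camera has in their place "mount" (4x4, takes a point from camera to tool coordinates, whose origin is the TCP and whose axes are the flange's). Camera axes: x right, y down, z forward; pixel columns grow to the right and rows downward; lengths in mm; the calibration is good to about 2 mm. A picture is of the moment at which its call begins: read the wrist's pose just before it. camera_model takes no time and is no camera call.
- job_done(): hands the job in, once; it reports no verdict.
The state is a dict: "time": time; "joint_positions": joint angles; "qvel": joint speeds; "joint_efforts": joint torques, N m; "position": TCP position; "ee_rot": TCP orientation; "ft_force": force on the tool from outside, world axes, zero at the start; "torque": the same for the moment, N m; "opening": finger opening in mm.
Only numpy, scipy, OpenCV 4.12 (cv2) and the standard library are available. Lean on these libraries where they do the work, as an engineer would, in place of code of your own. Each camera call takes 0.05 s, during which the arm holds its last target. There are 200 camera calls.

## Working session

There is one attempt and no reset: what is moved stays moved. The work goes in short steps, Python scripts to look and compute and a tool call to move; the robot and the scene stay as the last step left them, time stands still between calls to the robot, and variables do not carry over. Pictures are saved under pics/ and viewed, about 12 in all and at most 16, crops included, and the job is handed in when it is done.

Besides the shell and the picture viewer there is one more tool, called after "Request:" as name([rows], argument=value, ...), one row to a line, values as JSON. jog_arm: Moves the arm, as the interface text tells. Its arguments: {"type":"object","properties":{"plan":{"type":"array"},"claw":{"type":"number"},"grip_force":{"type":"number"}},"required":["plan"]}

```bash
ls; mkdir -p pics; python3 - <<'E'
from plant import *
import cv2,numpy as np
s=sense();print({k:np.round(v,3).tolist() for k,v in s.items()})
for n in("scene","top"):
    p,d=snapshot(n);np.savez(f"pics/{n}0.npz",p=p,d=d);cv2.imwrite(f"pics/{n}0.png",p[...,::-1]);m=camera_model(n);print(n,np.round(m["camera_matrix"],1).tolist(),np.round(m["world_to_cam"],4).tolist())
m=camera_model("wrist");print(np.round(m["mount"],3).tolist(),m["camera_matrix"])
E
```

```text
pics
{'time': 0.0, 'joint_positions': [-1.436, 0.343, 1.525, 0.0, 1.275, -0.146], 'qvel': [0.001, 0.0, -0.001, 0.002, 0.001, 0.001], 'joint_efforts': [0.002, -43.367, -24.601, -0.0, 0.008, 0.0], 'position': [145.475, -504.015, 230.61], 'ee_rot': [-3.109, -0.439, -0.0], 'ft_force': [-0.109, -0.917, -0.21], 'torque': [0.029, -0.019, -0.039], 'opening': 85.444}
scene [[451.5, 0.0, 318.6], [0.0, 451.5, 233.1], [0.0, 0.0, 1.0]] [[-0.7315, 0.6818, 0.0063, 428.3258], [0.3697, 0.4045, -0.8365, -101.1043], [-0.5728, -0.6096, -0.548, 1730.5914], [0.0, 0.0, 0.0, 1.0]]
top [[532.5, 0.0, 313.0], [0.0, 532.5, 241.6], [0.0, 0.0, 1.0]] [[0.0211, -0.9998, 0.0022, -66.6334], [-0.9856, -0.0211, -0.1679, 586.0339], [0.1679, 0.0014, -0.9858, 1240.7086], [0.0, 0.0, 0.0, 1.0]]
[[0.0, -0.95, -0.313, 80.409], [1.0, 0.0, -0.0, 0.77], [0.0, -0.313, 0.95, -142.795], [0.0, 0.0, 0.0, 1.0]] [[412.51234688   0.         327.02231686]
 [  0.         412.51234688 237.79090566]
 [  0.           0.           1.        ]]
```

View pics/top0.png

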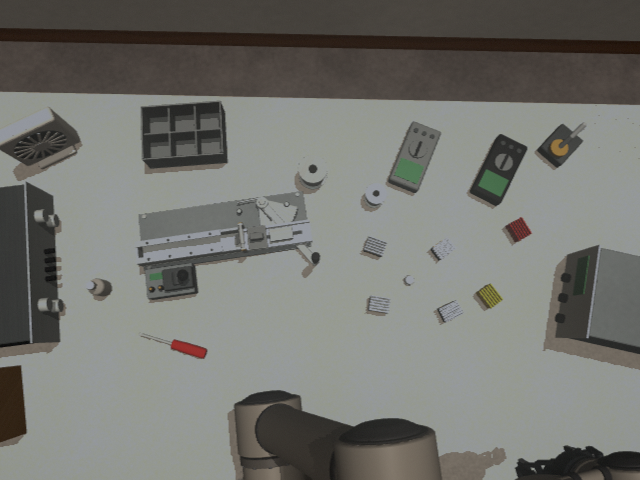

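View pics/scene0.png

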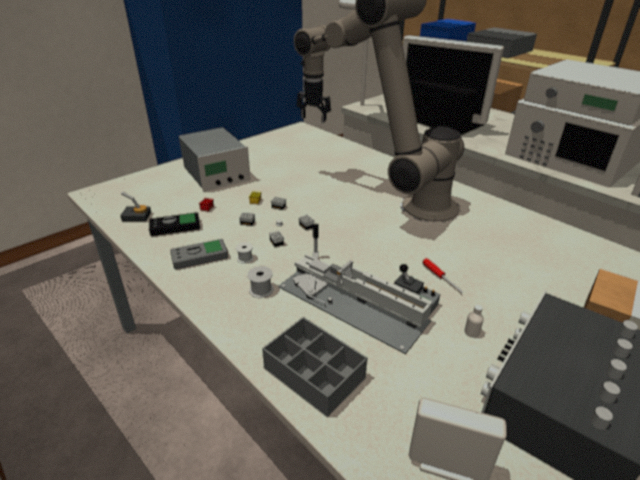

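Top view: candidate modules with grey fins at (374,246), (442,249), (378,305), (450,311). The red (518,229) and yellow (488,296) blocks are look-alikes. The feeder runs left from about (310,235); the knob is at (315,258), the cover at about (252,232), the toggle box at (170,280). The modules are chosen by their grey fins.

```bash
cat > h.py <<'E'
import numpy as np,cv2,json,os
from plant import *
from scipy.spatial.transform import Rotation as R
def cam(n,s=None):
    m=camera_model(n);K=np.array(m["camera_matrix"])
    if n!="wrist": return K,np.linalg.inv(np.array(m["world_to_cam"]))
    s=s or sense();T=np.eye(4);T[:3,:3]=R.from_rotvec(s["ee_rot"]).as_matrix();T[:3,3]=s["position"]
    return K,T@np.array(m["mount"])
def cloud(d,K,T):
    v,u=np.mgrid[:480,:640];P=np.stack([(u-K[0,2])/K[0,0]*d,(v-K[1,2])/K[1,1]*d,d],-1)
    W=P@T[:3,:3].T+T[:3,3];W[d<=0]=np.nan;return W
def cast(u,v,z,K,T):
    r=T[:3,:3]@np.linalg.inv(K)@[u,v,1];return (T[:3,3]+r*(z-T[2,3])/r[2])
def proj(p,K,T):
    q=np.linalg.inv(T)@np.append(p,1);return (K@q[:3])[:2]/q[2]
def shot(n,name):
    s=sense();p,d=snapshot(n);K,T=cam(n,s);np.savez(f"pics/{name}.npz",p=p,d=d,K=K,T=T)
    cv2.imwrite(f"pics/{name}.png",p[...,::-1]);return p,d,K,T
def blobs(W,z0,z1,amin=30):
    with np.errstate(invalid='ignore'): M=((W[...,2]>z0)&(W[...,2]<z1)).astype(np.uint8)
    n,L,st,c=cv2.connectedComponentsWithStats(M);out=[]
    for i in range(1,n):
        if st[i,4]<amin: continue
        P=W[L==i];r=cv2.minAreaRect(P[:,:2].astype(np.float32));out.append((c[i].round(),st[i,4],np.round(r[0],1),np.round(r[1],1),round(r[2],1),round(float(np.median(P[:,2])),1)))
    return out
E
python3 - <<'E'
from h import *
f=np.load("pics/top0.npz");K,T=cam("top");W=cloud(f["d"],K,T)
for b in blobs(W,22,45): print(*b)
for n,(u,v) in dict(knob=(315,258),pivot=(263,202),base=(290,212),cover=(254,232),tog=(180,277),bench=(300,320)).items():
    print(n,W[v,u].round(1))
E
```

```text
[205. 111.] 116 [917.3 232.6] [37.8 76.2] 47.6 34.0
[194. 155.] 315 [814.2 239.4] [113.4 241.1] 40.3 33.6
[179. 114.] 129 [909.3 298.3] [38.9 78.2] 50.7 33.8
[153. 116.] 130 [904.2 363.5] [39.8 75.1] 48.5 33.5
[415. 156.] 2034 [ 817.7 -307.9] [ 80.2 172.4] 68.4 33.6
[561. 144.] 834 [ 857.8 -682.1] [70.3 96.5] 47.8 29.9
[ 55. 150.] 243 [808.4 606.1] [ 35.6 150.5] 40.6 33.6
[207. 137.] 107 [850.  226.8] [38.5 76. ] 49.2 34.4
[180. 139.] 125 [842.6 292.2] [40.5 77.7] 48.3 33.7
[154. 142.] 122 [836.5 356.1] [38.  76.1] 48.8 34.5
[500. 169.] 2064 [ 788.3 -521.6] [ 81.3 171.4] 62.9 33.9
[376. 194.] 204 [ 713.5 -209.3] [52.1 51.1] 17.0 43.0
[ 47. 203.] 87 [669.3 606.1] [63.8 10.1] 17.6 33.0
[261. 203.] 140 [687.   82.4] [77.7 39.1] 58.4 27.6
[283. 234.] 998 [618.2  35.2] [ 95.6 166.3] 8.4 35.2
[ 51. 230.] 174 [603.3 591.8] [25.9 85.7] 78.1 35.9
[520. 229.] 318 [ 634.4 -565.2] [48.  39.6] 28.1 31.1
[192. 245.] 1069 [577.2 243.3] [ 37.9 240.9] 7.0 33.4
[375. 245.] 267 [ 583.9 -208. ] [48.1 36.8] 71.3 31.2
[444. 248.] 237 [ 582.7 -376.6] [36.1 49.5] 36.1 29.8
[191. 259.] 171 [541.8 239.8] [  2.9 245.8] 9.7 35.7
[566. 296.] 534 [ 476.2 -664. ] [ 21.8 209.4] 78.0 36.5
[165. 283.] 705 [487.1 288.5] [ 73.  116.9] 9.7 40.7
[ 54. 311.] 285 [410.6 557. ] [145.1  28.5] 8.5 34.5
[106. 289.] 60 [464.3 447.5] [17.1 38.9] 72.1 32.9
[490. 295.] 311 [ 467.7 -486.3] [48.3 37.9] 36.7 30.8
[380. 304.] 260 [ 442.1 -217.8] [48.3 36.1] 82.2 30.1
[451. 311.] 267 [ 429.3 -390.9] [36.3 49. ] 26.2 29.9
[189. 349.] 214 [326.5 238.4] [83.6 21.3] 73.7 24.6
[620. 348.] 31 [ 349.3 -788.1] [69.1  1. ] 78.7 33.3
[ 17. 401.] 375 [200.  629.6] [159.5   8.2] 11.4 33.6
knob [537.5 -59.5 120.2]
pivot [688.1  72.6  29.7]
base [665.5   5.   23.1]
cover [609.3  90.6  42. ]
tog [488.4 246.9 112.2]
bench [ 3.998e+02 -2.620e+01 -1.000e-01]
```

```bash
python3 - <<'E'
import cv2
p=cv2.imread("pics/top0.png");cv2.imwrite("pics/c1.png",cv2.resize(p[180:300,130:330],(800,480),interpolation=cv2.INTER_CUBIC))
E
```

```text
(no output)
```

View pics/c1.png

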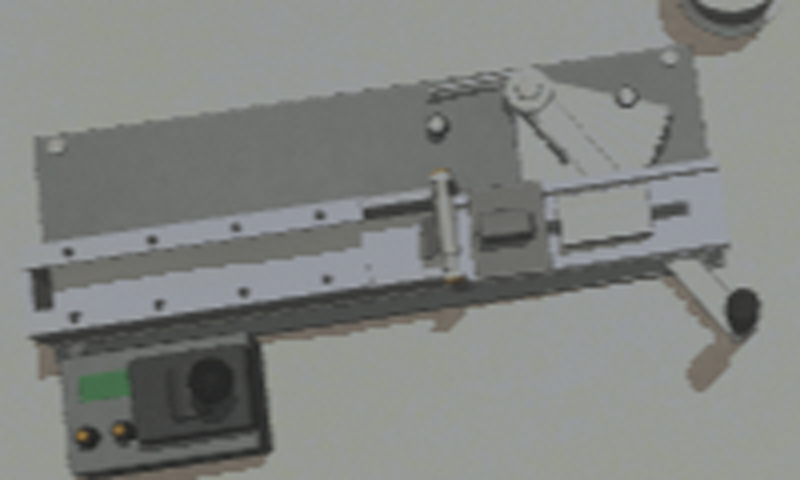

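Crop: cover plate and bar at (505,230), pivot (528,90), knob (742,310), toggle (212,380) leaning against the feed. Pivot and knob are 200.2 mm apart, which agrees with the description. The bay is about (596,82) with feed at about 98°. Next is a closer look from above it.

```bash
cat >> h.py <<'E'
def Rd(yaw): return R.from_euler('z',yaw)*R.from_matrix(np.diag([1,-1,-1.]))
def plan(*tg):
    """tg: (x,y,z mm,yaw) chained; prints shift (m) and turn from each preceding pose"""
    s=sense();p=np.array(s["position"]);q=R.from_rotvec(s["ee_rot"])
    for t in tg:
        d=q.inv().apply(np.array(t[:3])-p)/1e3;q2=Rd(t[3]);w=(q.inv()*q2).as_rotvec()
        print("t",d.round(4).tolist(),"w",w.round(3).tolist(),"rows>=",int(np.ceil(max(np.linalg.norm(d)/.0625,np.linalg.norm(w)/.187))))
        p=np.array(t[:3],float);q=q2
A=np.deg2rad(98.1);O=np.array([596.,82,34])
def B(x,y,z=0): # bay frame -> world
    return np.array([O[0]+np.cos(A)*x-np.sin(A)*y,O[1]+np.sin(A)*x+np.cos(A)*y,O[2]+z])
def toB(w): d=np.asarray(w)-O;return np.array([np.cos(A)*d[0]+np.sin(A)*d[1],-np.sin(A)*d[0]+np.cos(A)*d[1],d[2]])
E
python3 -c "
from h import *
plan((596,60,300,1.71))"
```

```text
t [0.5892, -0.4172, -0.0686] w [-0.001, -0.001, -1.429] rows>= 12
```

Request:
jog_arm([
  {"tx": 0.589,"ty": -0.417,"tz": -0.069,"wz": -1.429},
  {"tx": 0.589,"ty": -0.417,"tz": -0.069,"wz": -1.429},
  {"tx": 0.589,"ty": -0.417,"tz": -0.069,"wz": -1.429},
  {"tx": 0.589,"ty": -0.417,"tz": -0.069,"wz": -1.429},
  {"tx": 0.589,"ty": -0.417,"tz": -0.069,"wz": -1.429},
  {"tx": 0.589,"ty": -0.417,"tz": -0.069,"wz": -1.429},
  {"tx": 0.589,"ty": -0.417,"tz": -0.069,"wz": -1.429},
  {"tx": 0.589,"ty": -0.417,"tz": -0.069,"wz": -1.429},
])

```text
invalid input at $.plan[0]: expected keys tx, ty, tz, wx, wy, wz
```

```bash
python3 -c "
from h import *
plan((596,60,300,1.71))"
```

```text
t [0.5892, -0.4172, -0.0686] w [-0.001, -0.001, -1.429] rows>= 12
```

Request:
jog_arm([
  {"tx": 0.589,"ty": -0.417,"tz": -0.069,"wx": 0,"wy": 0,"wz": -1.429},
  {"tx": 0.589,"ty": -0.417,"tz": -0.069,"wx": 0,"wy": 0,"wz": -1.429},
  {"tx": 0.589,"ty": -0.417,"tz": -0.069,"wx": 0,"wy": 0,"wz": -1.429},
  {"tx": 0.589,"ty": -0.417,"tz": -0.069,"wx": 0,"wy": 0,"wz": -1.429},
  {"tx": 0.589,"ty": -0.417,"tz": -0.069,"wx": 0,"wy": 0,"wz": -1.429},
  {"tx": 0.589,"ty": -0.417,"tz": -0.069,"wx": 0,"wy": 0,"wz": -1.429},
  {"tx": 0.589,"ty": -0.417,"tz": -0.069,"wx": 0,"wy": 0,"wz": -1.429},
  {"tx": 0.589,"ty": -0.417,"tz": -0.069,"wx": 0,"wy": 0,"wz": -1.429},
])

```text
time: 1.1
position: [457.0, -113.7, 279.0]
ee_rot: [2.056, 2.375, -0.0]
ft_force: [0.3, -0.8, 0.3]
opening: 85.5
```

```bash
python3 -c "
from h import *
plan((596,60,300,1.71))"
```

```text
t [0.152, 0.1624, -0.0211] w [-0.0, 0.0, 0.004] rows>= 4
```

Request:
jog_arm([
  {"tx": 0.152,"ty": 0.162,"tz": -0.021,"wx": 0,"wy": 0,"wz": 0.004},
  {"tx": 0.152,"ty": 0.162,"tz": -0.021,"wx": 0,"wy": 0,"wz": 0.004},
  {"tx": 0.152,"ty": 0.162,"tz": -0.021,"wx": 0,"wy": 0,"wz": 0.004},
  {"tx": 0.152,"ty": 0.162,"tz": -0.021,"wx": 0,"wy": 0,"wz": 0.004},
  {"tx": 0.152,"ty": 0.162,"tz": -0.021,"wx": 0,"wy": 0,"wz": 0.004},
  {"tx": 0.152,"ty": 0.162,"tz": -0.021,"wx": 0,"wy": 0,"wz": 0.004},
])

```text
time: 1.85
position: [595.0, 57.0, 299.2]
ee_rot: [-2.066, -2.366, 0.002]
ft_force: [0.2, 0.4, 0.1]
opening: 85.3
```

```bash
python3 - <<'E'
from h import *
print(sense()["position"],sense()["ee_rot"])
p,d,K,T=shot("wrist","w1");W=cloud(d,K,T)
print("bay px",proj(B(0,0,38),K,T),"knob px",proj(B(-131,77,90),K,T),"pivot",proj(B(-22,-90,-4),K,T))
for b in blobs(W,62,80,60): print("bar?",*b)
for b in blobs(W,38.5,42.5,200): print("rail/lowtop",*b)
for b in blobs(W,110,128,60): print("knob?",*b)
E
```

```text
[594.96176682  57.00732848 299.24349848] [-2.06600049e+00 -2.36556790e+00  2.12710189e-03]
bay px [332.13696156 166.81796024] knob px [244.94153166 326.68293157] pivot [421.24227752 182.0224096 ]
bar? [306.  47.] 1544 [564.4 165.3] [14.1 89.2] 9.7 75.8
bar? [358.  47.] 1551 [603.8 171.7] [14.  87.4] 9.7 75.7
bar? [600.  56.] 1151 [819.6 210.9] [47.5 71.6] 6.4 69.0
bar? [334. 114.] 339 [591.6 127.5] [23.3 10.3] 8.0 70.9
bar? [335. 163.] 636 [598.6  84.8] [15.5 31.5] 8.3 71.7
rail/lowtop [360. 234.] 442 [635.2  11.8] [  5.9 107.3] 9.6 41.7
rail/lowtop [314. 250.] 305 [590.6 -11. ] [ 6.1 78. ] 9.7 41.8
knob? [254. 323.] 491 [544.5 -57.7] [19.8 18.9] 55.0 123.3
```

View pics/w1.png

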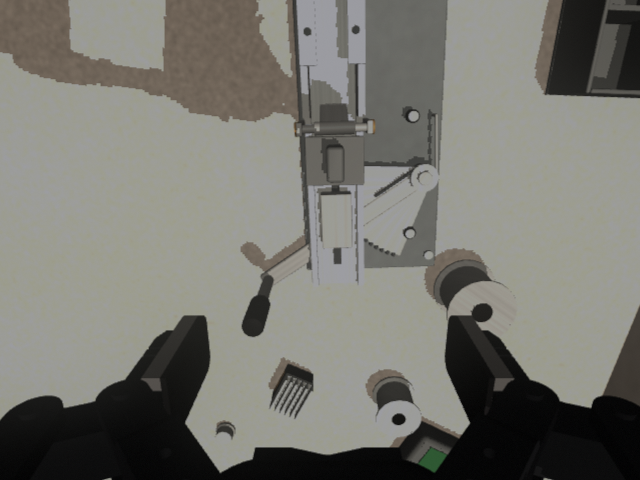

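Wrist view: bar grip at (335,163), catch and hinge at (334,125), knob at (254,323), pusher at (335,220). Rail separation (47.8, expected 48), the knob's local place (-131.3, 77.2) and the bar's place on the rails' midline all agree. So the bay is (598.6, 84.8) and feed is 99.7°.

```bash
cat >> h.py <<'E'
A=np.deg2rad(99.7);O=np.array([598.6,84.8,34])
E
python3 -c "
from h import *
plan((598.6,84.8,150,A),(598.6,84.8,50,A),(598.6,84.8,150,A),(410,60,150,A),(410,60,15,A))"
```

```text
t [0.0275, 0.0076, 0.1495] w [-0.001, 0.0, -0.035] rows>= 3
t [0.0, 0.0, 0.1] w [0.0, 0.0, 0.0] rows>= 2
t [0.0, 0.0, -0.1] w [0.0, 0.0, 0.0] rows>= 2
t [0.0073, -0.1901, 0.0] w [0.0, 0.0, 0.0] rows>= 4
t [0.0, 0.0, 0.135] w [0.0, 0.0, 0.0] rows>= 3
```

Request:
jog_arm([
  {"tx": 0.0275,"ty": 0.0076,"tz": 0.15,"wx": 0,"wy": 0,"wz": -0.035},
  {"tx": 0.0275,"ty": 0.0076,"tz": 0.15,"wx": 0,"wy": 0,"wz": -0.035},
  {"tx": 0.0275,"ty": 0.0076,"tz": 0.15,"wx": 0,"wy": 0,"wz": -0.035},
  {"tx": 0.0275,"ty": 0.0076,"tz": 0.2,"wx": 0,"wy": 0,"wz": -0.035},
  {"tx": 0.0275,"ty": 0.0076,"tz": 0.235,"wx": 0,"wy": 0,"wz": -0.035},
  {"tx": 0.0275,"ty": 0.0076,"tz": 0.249,"wx": 0,"wy": 0,"wz": -0.035},
  {"tx": 0.0275,"ty": 0.0076,"tz": 0.249,"wx": 0,"wy": 0,"wz": -0.035},
  {"tx": 0.0275,"ty": 0.0076,"tz": 0.249,"wx": 0,"wy": 0,"wz": -0.035},
], claw=0)

```text
time: 2.9
position: [600.4, 85.4, 52.7]
ee_rot: [2.024, 2.4, 0.003]
ft_force: [-0.1, 0.1, -0.9]
opening: 42.7
```

Request:
jog_arm([
  {"tx": 0,"ty": 0,"tz": 0,"wx": 0,"wy": 0,"wz": 0},
  {"tx": 0,"ty": 0,"tz": 0,"wx": 0,"wy": 0,"wz": 0},
  {"tx": 0,"ty": 0,"tz": 0,"wx": 0,"wy": 0,"wz": 0},
  {"tx": 0,"ty": 0,"tz": 0,"wx": 0,"wy": 0,"wz": 0},
], claw=-1, grip_force=50)

```text
time: 3.4
position: [600.1, 85.7, 52.3]
ee_rot: [2.023, 2.401, 0.002]
ft_force: [-0.4, -0.3, 6.0]
opening: 14.7
```

Request:
jog_arm([
  {"tx": 0,"ty": 0,"tz": -0.03,"wx": 0,"wy": 0,"wz": 0},
  {"tx": 0,"ty": 0,"tz": -0.06,"wx": 0,"wy": 0,"wz": 0},
  {"tx": 0,"ty": 0,"tz": -0.1,"wx": 0,"wy": 0,"wz": 0},
  {"tx": 0.002,"ty": -0.06,"tz": -0.1,"wx": 0,"wy": 0,"wz": 0},
  {"tx": 0.004,"ty": -0.12,"tz": -0.1,"wx": 0,"wy": 0,"wz": 0},
  {"tx": 0.007,"ty": -0.18,"tz": -0.1,"wx": 0,"wy": 0,"wz": 0},
  {"tx": 0.007,"ty": -0.19,"tz": -0.1,"wx": 0,"wy": 0,"wz": 0},
  {"tx": 0.007,"ty": -0.19,"tz": -0.1,"wx": 0,"wy": 0,"wz": 0},
])

```text
time: 4.4
position: [411.5, 60.4, 151.6]
ee_rot: [2.024, 2.401, 0.002]
ft_force: [0.8, -0.1, -0.5]
opening: 15.0
```

```bash
python3 - <<'E'
from h import *
print(sense()["position"],sense()["ft_force"],sense()["opening"])
p,d,K,T=shot("wrist","w2")
plan((410,60,16,A))
E
```

```text
[411.4520908   60.4234698  151.55310011] [ 0.76490767 -0.14979846 -0.4984351 ] 15.013553311015723
t [0.0, -0.0028, 0.1355] w [0.003, 0.001, 0.001] rows>= 3
```

View pics/w2.png

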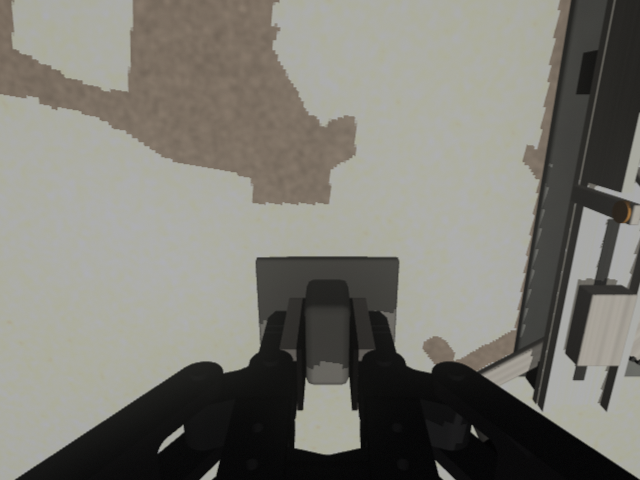

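The cover is held level between the fingers, bar at (328,330). I'm setting it down here on free bench.

Request:
jog_arm([
  {"tx": 0,"ty": 0,"tz": 0.06,"wx": 0,"wy": 0,"wz": 0},
  {"tx": 0,"ty": 0,"tz": 0.11,"wx": 0,"wy": 0,"wz": 0},
  {"tx": 0,"ty": 0,"tz": 0.128,"wx": 0,"wy": 0,"wz": 0},
  {"tx": 0,"ty": 0,"tz": 0.134,"wx": 0,"wy": 0,"wz": 0},
  {"tx": 0,"ty": 0,"tz": 0.134,"wx": 0,"wy": 0,"wz": 0},
])

```text
time: 5.08
position: [412.5, 60.5, 17.1]
ee_rot: [2.024, 2.401, 0.001]
ft_force: [0.7, 0.3, -0.8]
opening: 15.0
```

Request:
jog_arm([
  {"tx": 0,"ty": 0,"tz": 0,"wx": 0,"wy": 0,"wz": 0},
  {"tx": 0,"ty": 0,"tz": 0,"wx": 0,"wy": 0,"wz": 0},
  {"tx": 0,"ty": 0,"tz": 0,"wx": 0,"wy": 0,"wz": 0},
  {"tx": 0,"ty": 0,"tz": -0.06,"wx": 0,"wy": 0,"wz": 0},
  {"tx": 0,"ty": 0,"tz": -0.12,"wx": 0,"wy": 0,"wz": 0},
  {"tx": 0,"ty": 0,"tz": -0.18,"wx": 0,"wy": 0,"wz": 0},
  {"tx": 0,"ty": 0,"tz": -0.23,"wx": 0,"wy": 0,"wz": 0},
  {"tx": 0,"ty": 0,"tz": -0.24,"wx": 0,"wy": 0,"wz": 0},
], claw=0)

```text
time: 6.08
position: [412.2, 60.5, 260.2]
ee_rot: [2.021, 2.398, 0.007]
ft_force: [0.5, 0.4, -0.8]
opening: 43.0
```

```bash
python3 - <<'E'
from h import *
print(sense()["position"],sense()["ft_force"],sense()["opening"])
f=shot("top","t1");W=cloud(f[1],f[2],f[3])
for b in blobs(W,22,38,100):
    if min(b[3])>30 and max(b[3])<55 : print(*b)
plan((430,-150,280,A))
E
```

```text
[412.24861085  60.45797809 260.20137461] [ 0.50301772  0.4321392  -0.77305724] 42.99550695916224
[520. 229.] 305 [ 634.4 -564.9] [47.7 39.2] 29.3 30.8
[376. 246.] 260 [ 584.2 -207.8] [47.8 36.8] 71.5 30.3
[444. 248.] 243 [ 583.  -377.1] [35.9 48.7] 37.6 28.6
[491. 296.] 312 [ 467.9 -486.7] [49.1 37.7] 38.3 30.5
[379. 304.] 256 [ 442.  -217.8] [47.7 36.2] 82.1 29.5
[451. 311.] 286 [ 429.1 -390.8] [36.3 49.4] 26.0 29.4
t [-0.2105, -0.0176, -0.0204] w [0.005, 0.001, 0.001] rows>= 4
```

```bash
python3 - <<'E'
from h import *
f=np.load("pics/w1.npz");W=cloud(f["d"],f["K"],f["T"])
for b in blobs(W,24,36,100):
    if max(b[3])<60: print(*b)
b=B(6,0);print(b)
plan((442,-217.8,100,np.deg2rad(82)),(442,-217.8,12,np.deg2rad(82)),(442,-217.8,180,np.deg2rad(82)),(b[0],b[1],180,A),(b[0],b[1],50,A))
E
```

```text
[623.  18.] 101 [836.8 242.4] [36.2  0.8] 5.5 30.2
[636.  76.] 196 [866.  200.5] [ 3.1 29. ] 8.5 28.1
[461. 283.] 277 [758.4 -34. ] [57.2 24.1] 43.9 30.0
[292. 397.] 1029 [ 586.8 -204.9] [49.8 36.5] 71.2 32.0
[394. 397.] 208 [ 712.4 -190.8] [42.3 17.7] 13.8 29.4
[428. 451.] 1092 [ 768.9 -266.5] [48.  46.3] 68.6 33.5
[597.58906372  90.71422081  34.        ]
t [-0.2792, -0.0182, 0.1597] w [0.005, 0.0, 0.31] rows>= 6
t [0.0, 0.0, 0.088] w [0.0, 0.0, 0.0] rows>= 2
t [0.0, 0.0, -0.168] w [0.0, 0.0, 0.0] rows>= 3
t [0.3272, 0.1111, 0.0] w [0.0, 0.0, -0.309] rows>= 6
t [0.0, 0.0, 0.13] w [0.0, 0.0, 0.0] rows>= 3
```

Request:
jog_arm([
  {"tx": -0.278,"ty": -0.017,"tz": 0.16,"wx": 0.005,"wy": 0,"wz": 0.31},
  {"tx": -0.278,"ty": -0.017,"tz": 0.16,"wx": 0.005,"wy": 0,"wz": 0.31},
  {"tx": -0.278,"ty": -0.017,"tz": 0.16,"wx": 0.005,"wy": 0,"wz": 0.31},
  {"tx": -0.278,"ty": -0.017,"tz": 0.16,"wx": 0.005,"wy": 0,"wz": 0.31},
  {"tx": -0.278,"ty": -0.017,"tz": 0.16,"wx": 0.005,"wy": 0,"wz": 0.31},
  {"tx": -0.278,"ty": -0.017,"tz": 0.16,"wx": 0.005,"wy": 0,"wz": 0.31},
  {"tx": -0.278,"ty": -0.017,"tz": 0.16,"wx": 0.005,"wy": 0,"wz": 0.31},
  {"tx": -0.278,"ty": -0.017,"tz": 0.16,"wx": 0.005,"wy": 0,"wz": 0.31},
], claw=0.4)

```text
time: 7.12
position: [441.1, -215.1, 97.2]
ee_rot: [-2.368, -2.06, 0.006]
ft_force: [-0.3, 1.1, -0.4]
opening: 59.8
```

```bash
python3 - <<'E'
from h import *
print(sense()["position"],sense()["opening"])
p,d,K,T=shot("wrist","w3");W=cloud(d,K,T)
for b in blobs(W,24,37,300):
    if max(b[3])<60: print(*b)
plan((442,-217.8,12,np.deg2rad(82)))
E
```

```text
[ 441.10956489 -215.1453916    97.15347016] 59.84459094542292
[598. 204.] 7003 [ 586.4 -205.7] [48.4 37.9] 71.9 32.5
[333. 254.] 4556 [ 444.3 -215.9] [48.8 36.1] 82.3 33.0
t [-0.0024, 0.0014, 0.0854] w [-0.004, 0.001, 0.001] rows>= 2
```

View pics/w3.png

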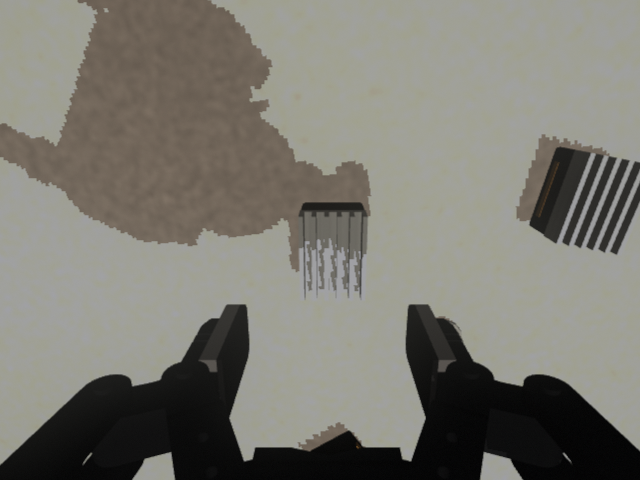

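Crop view: the black case with silver fins at (333,254) is a genuine module, rectangle 48.8 x 36.1 and top at 33. Wrist estimates run about 2 mm off the top camera's; I'll use the wrist values.

Request:
jog_arm([
  {"tx": 0,"ty": 0.003,"tz": 0.05,"wx": -0.004,"wy": 0,"wz": 0},
  {"tx": 0,"ty": 0.003,"tz": 0.075,"wx": -0.004,"wy": 0,"wz": 0},
  {"tx": 0,"ty": 0.003,"tz": 0.085,"wx": -0.004,"wy": 0,"wz": 0},
  {"tx": 0,"ty": 0.003,"tz": 0.085,"wx": -0.004,"wy": 0,"wz": 0},
])

```text
time: 7.68
position: [444.0, -216.4, 12.3]
ee_rot: [2.37, 2.062, -0.002]
ft_force: [-0.1, -0.8, 0.4]
opening: 60.2
```

Request:
jog_arm([
  {"tx": 0,"ty": 0,"tz": 0,"wx": 0,"wy": 0,"wz": 0},
  {"tx": 0,"ty": 0,"tz": 0,"wx": 0,"wy": 0,"wz": 0},
  {"tx": 0,"ty": 0,"tz": 0,"wx": 0,"wy": 0,"wz": 0},
  {"tx": 0,"ty": 0,"tz": -0.02,"wx": 0,"wy": 0,"wz": 0},
  {"tx": 0,"ty": 0,"tz": -0.06,"wx": 0,"wy": 0,"wz": 0},
  {"tx": 0,"ty": 0,"tz": -0.12,"wx": 0,"wy": 0,"wz": 0},
  {"tx": 0,"ty": 0,"tz": -0.17,"wx": 0,"wy": 0,"wz": 0},
  {"tx": 0,"ty": 0,"tz": -0.17,"wx": 0,"wy": 0,"wz": 0},
], claw=-1, grip_force=60)

```text
time: 8.68
position: [445.8, -218.0, 186.4]
ee_rot: [2.364, 2.055, 0.002]
ft_force: [-0.9, 0.6, -2.0]
opening: 34.4
```

```bash
python3 - <<'E'
from h import *
print(sense()["position"],sense()["opening"])
b=B(6,0)
plan((b[0],b[1],185,A),(b[0],b[1],47.5,A))
E
```

```text
[ 445.78561062 -217.99401798  186.37550513] 34.414172954088166
t [0.3269, 0.1072, 0.0005] w [0.007, 0.006, -0.309] rows>= 6
t [0.0, 0.0, 0.1375] w [0.0, 0.0, 0.0] rows>= 3
```

Request:
jog_arm([
  {"tx": 0.327,"ty": 0.107,"tz": 0,"wx": 0,"wy": 0,"wz": -0.309},
  {"tx": 0.327,"ty": 0.107,"tz": 0,"wx": 0,"wy": 0,"wz": -0.309},
  {"tx": 0.327,"ty": 0.107,"tz": 0,"wx": 0,"wy": 0,"wz": -0.309},
  {"tx": 0.327,"ty": 0.107,"tz": 0,"wx": 0,"wy": 0,"wz": -0.309},
  {"tx": 0.327,"ty": 0.107,"tz": 0,"wx": 0,"wy": 0,"wz": -0.309},
  {"tx": 0.327,"ty": 0.107,"tz": 0,"wx": 0,"wy": 0,"wz": -0.309},
  {"tx": 0.327,"ty": 0.107,"tz": 0,"wx": 0,"wy": 0,"wz": -0.309},
  {"tx": 0.327,"ty": 0.107,"tz": 0,"wx": 0,"wy": 0,"wz": -0.309},
])

```text
time: 9.68
position: [594.7, 91.6, 180.5]
ee_rot: [-2.025, -2.4, 0.005]
ft_force: [-0.0, -0.2, -1.4]
opening: 34.8
```

```bash
python3 - <<'E'
from h import *
s=sense();print(s["position"],s["opening"],toB(s["position"]))
b=B(6,0)
plan((b[0],b[1],80,A),(b[0],b[1],47.5,A))
p,d,K,T=shot("wrist","w4")
E
```

```text
[594.6793853   91.60376327 180.4873809 ] 34.777251286654845 [  7.367075     2.71820166 146.4873809 ]
t [-0.0013, 0.003, 0.1005] w [-0.003, 0.001, -0.0] rows>= 2
t [0.0, 0.0, 0.0325] w [0.0, 0.0, 0.0] rows>= 1
```

View pics/w4.png

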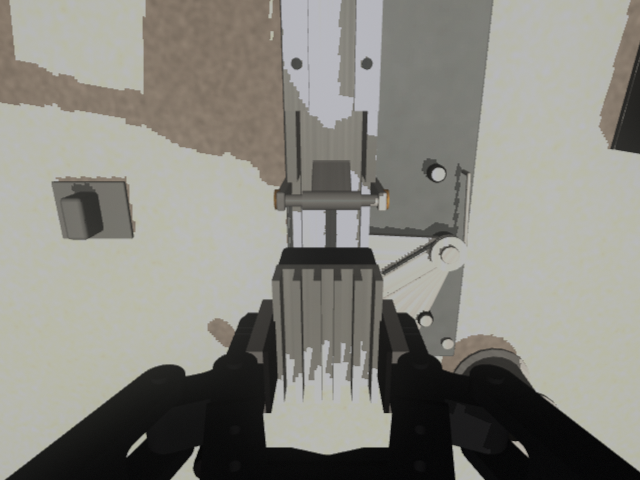

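Wrist view: the module is held straight between the pads, its front face at (328,255). The hinge is at (330,199) and the cover lies aside at (90,210).

Request:
jog_arm([
  {"tx": -0.003,"ty": 0.003,"tz": 0.05,"wx": -0.003,"wy": 0,"wz": 0},
  {"tx": -0.003,"ty": 0.003,"tz": 0.085,"wx": -0.003,"wy": 0,"wz": 0},
  {"tx": -0.003,"ty": 0.003,"tz": 0.085,"wx": -0.003,"wy": 0,"wz": 0},
  {"tx": -0.003,"ty": 0.003,"tz": 0.105,"wx": -0.003,"wy": 0,"wz": 0},
  {"tx": -0.003,"ty": 0.003,"tz": 0.12,"wx": -0.003,"wy": 0,"wz": 0},
  {"tx": -0.003,"ty": 0.003,"tz": 0.128,"wx": -0.003,"wy": 0,"wz": 0},
  {"tx": -0.003,"ty": 0.003,"tz": 0.132,"wx": -0.003,"wy": 0,"wz": 0},
  {"tx": -0.003,"ty": 0.003,"tz": 0.132,"wx": -0.003,"wy": 0,"wz": 0},
])

```text
time: 10.72
position: [598.9, 89.6, 49.7]
ee_rot: [2.025, 2.4, 0.002]
ft_force: [-0.6, -0.5, -2.0]
opening: 34.8
```

```bash
python3 - <<'E'
from h import *
s=sense();print(toB(s["position"]),s["opening"],s["ft_force"])
E
```

```text
[ 4.68684672 -1.10886329 15.70275325] 34.760955262859554 [-0.5690056  -0.49232757 -1.98356128]
```

Request:
jog_arm([
  {"tx": 0,"ty": 0.001,"tz": 0.003,"wx": 0,"wy": 0,"wz": 0},
  {"tx": 0,"ty": 0.001,"tz": 0.003,"wx": 0,"wy": 0,"wz": 0},
])

```text
time: 10.98
position: [600.2, 89.8, 47.4]
ee_rot: [2.024, 2.399, 0.003]
ft_force: [-1.4, -0.1, 4.3]
opening: 34.6
```

Request:
jog_arm([
  {"tx": 0,"ty": 0,"tz": 0,"wx": 0,"wy": 0,"wz": 0},
  {"tx": 0,"ty": 0,"tz": 0,"wx": 0,"wy": 0,"wz": 0},
  {"tx": 0,"ty": 0,"tz": -0.01,"wx": 0,"wy": 0,"wz": 0},
  {"tx": 0,"ty": 0,"tz": -0.05,"wx": 0,"wy": 0,"wz": 0},
  {"tx": 0,"ty": 0,"tz": -0.11,"wx": 0,"wy": 0,"wz": 0},
  {"tx": 0,"ty": 0,"tz": -0.13,"wx": 0,"wy": 0,"wz": 0},
  {"tx": 0,"ty": 0,"tz": -0.13,"wx": 0,"wy": 0,"wz": 0},
], claw=0.3)

```text
time: 11.85
position: [600.6, 89.9, 179.0]
ee_rot: [2.023, 2.397, 0.007]
ft_force: [-0.2, 0.1, -0.9]
opening: 55.4
```

```bash
cat >> h.py <<'E'
def kn(th,z=85,lead=0):
    a=np.arctan2(167,-109)-th-lead;w=B(-22+199.4*np.cos(a),-90+199.4*np.sin(a));return (w[0],w[1],z,A+a-np.pi)  # jaws along tangent (a-90deg), yaw=that-90... mod pi
def arc(t0,ths):
    p0=kn(t0);q0=Rd(p0[3])
    for t in ths:
        p=kn(t);d=q0.inv().apply(np.array(p[:3])-p0[:3])/1e3;w=(q0.inv()*Rd(p[3])).as_rotvec();print(f'{t:.2f}',d.round(4).tolist(),w.round(3).tolist())
E
python3 - <<'E'
from h import *
s=sense();print(toB(s["position"]))
print(kn(0),kn(1.157))
p,d,K,T=shot("wrist","w5");W=cloud(d,K,T)
Wb=np.stack([np.cos(A)*(W[...,0]-O[0])+np.sin(A)*(W[...,1]-O[1]),-np.sin(A)*(W[...,0]-O[0])+np.cos(A)*(W[...,1]-O[1]),W[...,2]-34],-1)
for b in blobs(Wb,27,37,300): print(*b)
k=kn(0)
plan((k[0],k[1],180,k[3]),k)
print("out1");arc(0,np.arange(1,9)*.075)
print("out2");arc(.6,.6+np.array([.075,.15,.225,.3,.375,.45,.53,.575]))
E
```

```text
[  4.65612     -2.79020225 144.99982786]
(np.float64(544.790667374405), np.float64(-57.28440388018204), 85, np.float64(0.7475641044844159)) (np.float64(508.1013790501738), np.float64(157.65809521761307), 85, np.float64(-0.4094358955155841))
[321. 168.] 434 [45.7  0. ] [23.7  6.6] 89.9 32.1
t [-0.1358, -0.0788, -0.0032] w [0.003, -0.001, 0.992] rows>= 6
t [0.0, 0.0, 0.095] w [0.0, 0.0, 0.0] rows>= 2
out1
0.07 [0.0006, -0.0149, 0.0] [0.0, 0.0, 0.075]
0.15 [0.0022, -0.0298, 0.0] [0.0, 0.0, 0.15]
0.22 [0.005, -0.0445, 0.0] [0.0, 0.0, 0.225]
0.30 [0.0089, -0.0589, 0.0] [0.0, 0.0, 0.3]
0.38 [0.0139, -0.073, 0.0] [0.0, 0.0, 0.375]
0.45 [0.0199, -0.0867, 0.0] [0.0, 0.0, 0.45]
0.53 [0.0269, -0.0999, 0.0] [0.0, 0.0, 0.525]
0.60 [0.0348, -0.1126, 0.0] [0.0, 0.0, 0.6]
out2
0.67 [0.0006, -0.0149, 0.0] [0.0, 0.0, 0.075]
0.75 [0.0022, -0.0298, 0.0] [0.0, 0.0, 0.15]
0.82 [0.005, -0.0445, 0.0] [0.0, 0.0, 0.225]
0.90 [0.0089, -0.0589, 0.0] [0.0, 0.0, 0.3]
0.97 [0.0139, -0.073, 0.0] [0.0, 0.0, 0.375]
1.05 [0.0199, -0.0867, 0.0] [0.0, 0.0, 0.45]
1.13 [0.0274, -0.1008, 0.0] [0.0, 0.0, 0.53]
1.17 [0.0321, -0.1084, 0.0] [0.0, 0.0, 0.575]
```

View pics/w5.png

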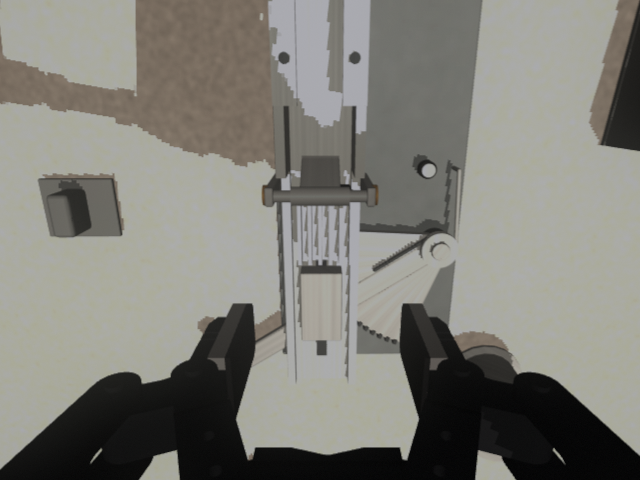

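Request:
jog_arm([
  {"tx": -0.136,"ty": -0.079,"tz": -0.003,"wx": 0,"wy": 0,"wz": 0.992},
  {"tx": -0.136,"ty": -0.079,"tz": -0.003,"wx": 0,"wy": 0,"wz": 0.992},
  {"tx": -0.136,"ty": -0.079,"tz": -0.003,"wx": 0,"wy": 0,"wz": 0.992},
  {"tx": -0.136,"ty": -0.079,"tz": -0.003,"wx": 0,"wy": 0,"wz": 0.992},
  {"tx": -0.136,"ty": -0.079,"tz": -0.003,"wx": 0,"wy": 0,"wz": 0.992},
  {"tx": -0.136,"ty": -0.079,"tz": -0.003,"wx": 0,"wy": 0,"wz": 0.992},
  {"tx": -0.136,"ty": -0.079,"tz": -0.003,"wx": 0,"wy": 0,"wz": 0.992},
  {"tx": -0.136,"ty": -0.079,"tz": -0.003,"wx": 0,"wy": 0,"wz": 0.992},
], claw=-0.1)

```text
time: 12.9
position: [544.1, -57.4, 178.5]
ee_rot: [-2.924, -1.149, -0.0]
ft_force: [0.3, 0.5, 0.0]
opening: 38.1
```

```bash
python3 - <<'E'
from h import *
f=np.load("pics/w5.npz");W=cloud(f["d"],f["K"],f["T"])
q=np.array([toB(w) for w in W[::3,::3].reshape(-1,3)])
m=(abs(q[:,1])<19)&(abs(q[:,0])<36)&(q[:,2]>22)&(q[:,2]<40);print(m.sum(),np.percentile(q[m],[2,50,98],axis=0).round(1))
plan(kn(0,180),kn(0))
E
```

```text
321 [[-17.4 -18.1  23. ]
 [  1.7  -1.8  25. ]
 [ 20.3  13.8  35.3]]
t [0.0006, 0.0004, -0.0015] w [-0.0, -0.0, 0.001] rows>= 1
t [0.0, 0.0, 0.095] w [0.0, 0.0, 0.0] rows>= 2
```

The module lies lengthwise between the rails at (322,230), just ahead of the pusher (321,300). Now lowering over the knob and swinging the lever.

Request:
jog_arm([
  {"tx": 0,"ty": 0,"tz": 0.04,"wx": 0,"wy": 0,"wz": 0},
  {"tx": 0,"ty": 0,"tz": 0.08,"wx": 0,"wy": 0,"wz": 0},
  {"tx": 0,"ty": 0,"tz": 0.093,"wx": 0,"wy": 0,"wz": 0},
  {"tx": 0,"ty": 0,"tz": 0.093,"wx": 0,"wy": 0,"wz": 0},
])

```text
time: 13.4
position: [544.6, -57.5, 86.1]
ee_rot: [2.924, 1.148, 0.001]
ft_force: [0.8, 0.1, 0.2]
opening: 38.4
```

Request:
jog_arm([
  {"tx": 0.0006,"ty": -0.0149,"tz": 0,"wx": 0,"wy": 0,"wz": 0.075},
  {"tx": 0.0022,"ty": -0.0298,"tz": 0,"wx": 0,"wy": 0,"wz": 0.15},
  {"tx": 0.005,"ty": -0.0445,"tz": 0,"wx": 0,"wy": 0,"wz": 0.225},
  {"tx": 0.0089,"ty": -0.0589,"tz": 0,"wx": 0,"wy": 0,"wz": 0.3},
  {"tx": 0.0139,"ty": -0.073,"tz": 0,"wx": 0,"wy": 0,"wz": 0.375},
  {"tx": 0.0199,"ty": -0.0867,"tz": 0,"wx": 0,"wy": 0,"wz": 0.45},
  {"tx": 0.0269,"ty": -0.0999,"tz": 0,"wx": 0,"wy": 0,"wz": 0.525},
  {"tx": 0.0348,"ty": -0.1126,"tz": 0,"wx": 0,"wy": 0,"wz": 0.6},
], claw=-0.3)

```text
time: 14.4
position: [494.8, 48.0, 88.3]
ee_rot: [3.131, 0.229, 0.008]
ft_force: [-0.7, -5.3, 0.4]
opening: 29.5
```

Request:
jog_arm([
  {"tx": 0.0006,"ty": -0.0149,"tz": 0,"wx": 0,"wy": 0,"wz": 0.075},
  {"tx": 0.0022,"ty": -0.0298,"tz": 0,"wx": 0,"wy": 0,"wz": 0.15},
  {"tx": 0.005,"ty": -0.0445,"tz": 0,"wx": 0,"wy": 0,"wz": 0.225},
  {"tx": 0.0089,"ty": -0.0589,"tz": 0,"wx": 0,"wy": 0,"wz": 0.3},
  {"tx": 0.0139,"ty": -0.073,"tz": 0,"wx": 0,"wy": 0,"wz": 0.375},
  {"tx": 0.0199,"ty": -0.0867,"tz": 0,"wx": 0,"wy": 0,"wz": 0.45},
  {"tx": 0.0274,"ty": -0.1008,"tz": 0,"wx": 0,"wy": 0,"wz": 0.53},
  {"tx": 0.0321,"ty": -0.1084,"tz": 0,"wx": 0,"wy": 0,"wz": 0.575},
])

```text
time: 15.4
position: [510.1, 160.2, 88.3]
ee_rot: [3.069, -0.667, 0.006]
ft_force: [-1.6, -6.5, 3.3]
opening: 30.3
```

```bash
cat >> h.py <<'E'
def lev():
    s=sense();b=toB(s["position"]);print("tcp th",round(np.arctan2(167,-109)-np.arctan2(b[1]+90,b[0]+22),4),"r",round(np.hypot(b[0]+22,b[1]+90),1),"z",s["position"][2].round(1),"F",np.round(s["ft_force"],1),"open",round(s["opening"],1))
E
python3 -c "
from h import *
lev();plan(kn(1.175),kn(1.19))"
```

```text
tcp th 1.1729 r 198.6 z 88.3 F [-1.6 -6.5  3.3] open 30.3
t [-0.0008, -0.0004, 0.0033] w [0.0, -0.004, -0.0] rows>= 1
t [0.0, -0.003, 0.0] w [0.0, 0.0, 0.015] rows>= 1
```

Request:
jog_arm([
  {"tx": 0,"ty": -0.002,"tz": 0,"wx": 0,"wy": 0,"wz": 0.01},
  {"tx": 0,"ty": -0.003,"tz": 0,"wx": 0,"wy": 0,"wz": 0.015},
  {"tx": 0,"ty": -0.003,"tz": 0,"wx": 0,"wy": 0,"wz": 0.015},
])

```text
time: 15.78
position: [510.9, 161.8, 88.2]
ee_rot: [3.063, -0.687, 0.005]
ft_force: [-4.2, -9.2, 4.3]
opening: 29.9
```

```bash
python3 -c "
from h import *
lev()
print('back1');arc(1.19,[1.15,1.075,1,.925,.85,.775,.7,.6])
print('back2');arc(.6,[.525,.45,.375,.3,.225,.15,.075,0])
"
```

```text
tcp th 1.1816 r 198.5 z 88.2 F [-4.2 -9.2  4.3] open 29.9
back1
1.15 [0.0002, 0.008, 0.0] [0.0, 0.0, -0.04]
1.07 [0.0013, 0.0229, 0.0] [0.0, 0.0, -0.115]
1.00 [0.0036, 0.0377, 0.0] [0.0, 0.0, -0.19]
0.93 [0.007, 0.0522, 0.0] [0.0, 0.0, -0.265]
0.85 [0.0114, 0.0665, 0.0] [0.0, 0.0, -0.34]
0.78 [0.0169, 0.0804, 0.0] [0.0, 0.0, -0.415]
0.70 [0.0235, 0.0938, 0.0] [0.0, 0.0, -0.49]
0.60 [0.0337, 0.1109, 0.0] [0.0, 0.0, -0.59]
back2
0.53 [0.0006, 0.0149, 0.0] [0.0, 0.0, -0.075]
0.45 [0.0022, 0.0298, 0.0] [0.0, 0.0, -0.15]
0.38 [0.005, 0.0445, 0.0] [0.0, 0.0, -0.225]
0.30 [0.0089, 0.0589, 0.0] [0.0, 0.0, -0.3]
0.23 [0.0139, 0.073, 0.0] [0.0, 0.0, -0.375]
0.15 [0.0199, 0.0867, 0.0] [0.0, 0.0, -0.45]
0.07 [0.0269, 0.0999, 0.0] [0.0, 0.0, -0.525]
0.00 [0.0348, 0.1126, 0.0] [0.0, 0.0, -0.6]
```

Force rose from 6.5 to about 10 N, so the lever is at its stop. Returning with it.

Request:
jog_arm([
  {"tx": 0.0002,"ty": 0.008,"tz": 0,"wx": 0,"wy": 0,"wz": -0.04},
  {"tx": 0.0013,"ty": 0.0229,"tz": 0,"wx": 0,"wy": 0,"wz": -0.115},
  {"tx": 0.0036,"ty": 0.0377,"tz": 0,"wx": 0,"wy": 0,"wz": -0.19},
  {"tx": 0.007,"ty": 0.0522,"tz": 0,"wx": 0,"wy": 0,"wz": -0.265},
  {"tx": 0.0114,"ty": 0.0665,"tz": 0,"wx": 0,"wy": 0,"wz": -0.34},
  {"tx": 0.0169,"ty": 0.0804,"tz": 0,"wx": 0,"wy": 0,"wz": -0.415},
  {"tx": 0.0235,"ty": 0.0938,"tz": 0,"wx": 0,"wy": 0,"wz": -0.49},
  {"tx": 0.0337,"ty": 0.1109,"tz": 0,"wx": 0,"wy": 0,"wz": -0.59},
])

```text
time: 16.77
position: [494.8, 47.7, 88.2]
ee_rot: [3.131, 0.238, 0.008]
ft_force: [1.5, -2.7, -0.8]
opening: 29.8
```

Request:
jog_arm([
  {"tx": 0.0006,"ty": 0.0149,"tz": 0,"wx": 0,"wy": 0,"wz": -0.075},
  {"tx": 0.0022,"ty": 0.0298,"tz": 0,"wx": 0,"wy": 0,"wz": -0.15},
  {"tx": 0.005,"ty": 0.0445,"tz": 0,"wx": 0,"wy": 0,"wz": -0.225},
  {"tx": 0.0089,"ty": 0.0589,"tz": 0,"wx": 0,"wy": 0,"wz": -0.3},
  {"tx": 0.0139,"ty": 0.073,"tz": 0,"wx": 0,"wy": 0,"wz": -0.375},
  {"tx": 0.0199,"ty": 0.0867,"tz": 0,"wx": 0,"wy": 0,"wz": -0.45},
  {"tx": 0.0269,"ty": 0.0999,"tz": 0,"wx": 0,"wy": 0,"wz": -0.525},
  {"tx": 0.0348,"ty": 0.1126,"tz": 0,"wx": 0,"wy": 0,"wz": -0.6},
])

```text
time: 17.77
position: [546.3, -58.5, 88.4]
ee_rot: [2.92, 1.15, 0.008]
ft_force: [0.2, -0.4, 0.1]
opening: 29.9
```

Request:
jog_arm([
  {"tx": 0,"ty": 0.001,"tz": 0,"wx": 0,"wy": 0,"wz": 0},
  {"tx": 0,"ty": 0.001,"tz": 0,"wx": 0,"wy": 0,"wz": 0},
  {"tx": 0,"ty": 0.001,"tz": -0.04,"wx": 0,"wy": 0,"wz": 0},
  {"tx": 0,"ty": 0.001,"tz": -0.1,"wx": 0,"wy": 0,"wz": 0},
  {"tx": 0,"ty": 0.001,"tz": -0.1,"wx": 0,"wy": 0,"wz": 0},
], claw=0.4)

```text
time: 18.4
position: [547.5, -58.2, 191.7]
ee_rot: [2.918, 1.145, 0.016]
ft_force: [-1.2, -0.4, -0.5]
opening: 59.6
```

```bash
cat >> h.py <<'E'
def mods(name):
    f=shot("top",name);W=cloud(f[1],f[2],f[3])
    for b in blobs(W,22,38,100):
        if min(b[3])>30 and max(b[3])<55 :
            y=b[4] if b[3][0]>b[3][1] else b[4]+90
            print(b[0],b[2]+[2.3,2.1],"yaw",round(y,1),b[3])
E
python3 - <<'E'
from h import *
lev();mods("t2")
plan((586.5,-205.5,100,np.deg2rad(71.5)))
E
```

```text
tcp th -0.0127 r 198.1 z 191.7 F [-1.2 -0.4 -0.5] open 59.6
[520. 229.] [ 637.  -563.5] yaw 30.0 [47.8 39.4]
[233. 240.] [591.6 141.6] yaw 10.9 [39.2 30.7]
[375. 246.] [ 586.4 -205.9] yaw 72.1 [47.8 36.6]
[444. 248.] [ 585.3 -375.1] yaw 127.6 [36.1 50.3]
[490. 295.] [ 470.3 -484.6] yaw 37.6 [48.5 39.4]
[451. 311.] [ 431.4 -388.2] yaw 117.3 [36.7 48.8]
t [-0.071, 0.1352, 0.0894] w [0.007, -0.003, -0.5] rows>= 3
```

Request:
jog_arm([
  {"tx": -0.071,"ty": 0.135,"tz": 0.089,"wx": 0.007,"wy": -0.003,"wz": -0.5},
  {"tx": -0.071,"ty": 0.135,"tz": 0.089,"wx": 0.007,"wy": -0.003,"wz": -0.5},
  {"tx": -0.071,"ty": 0.135,"tz": 0.089,"wx": 0.007,"wy": -0.003,"wz": -0.5},
  {"tx": -0.071,"ty": 0.135,"tz": 0.089,"wx": 0.007,"wy": -0.003,"wz": -0.5},
  {"tx": -0.071,"ty": 0.135,"tz": 0.089,"wx": 0.007,"wy": -0.003,"wz": -0.5},
  {"tx": -0.071,"ty": 0.135,"tz": 0.13,"wx": 0.007,"wy": -0.003,"wz": -0.5},
  {"tx": -0.071,"ty": 0.135,"tz": 0.165,"wx": 0.007,"wy": -0.003,"wz": -0.5},
  {"tx": -0.071,"ty": 0.135,"tz": 0.176,"wx": 0.007,"wy": -0.003,"wz": -0.5},
])

```text
time: 19.45
position: [584.3, -203.5, 9.5]
ee_rot: [-2.543, -1.833, 0.008]
ft_force: [0.3, -0.3, 0.2]
opening: 59.7
```

```bash
python3 - <<'E'
from h import *
s=sense();print(s["position"],s["ft_force"])
plan((586.5,-205.7,12.3,np.deg2rad(71.7)))
E
```

```text
[ 584.29312224 -203.49971324    9.46002649] [ 0.30852902 -0.29819349  0.20096653]
t [-0.0014, 0.0028, -0.0029] w [-0.008, 0.0, -0.003] rows>= 1
```

Request:
jog_arm([
  {"tx": -0.001,"ty": 0.003,"tz": -0.003,"wx": -0.008,"wy": 0,"wz": -0.003},
  {"tx": -0.001,"ty": 0.003,"tz": -0.003,"wx": -0.008,"wy": 0,"wz": -0.003},
])

```text
time: 19.7
position: [589.3, -207.9, 15.8]
ee_rot: [2.542, 1.836, 0.004]
ft_force: [0.6, -0.5, 0.4]
opening: 60.0
```

Request:
jog_arm([
  {"tx": 0,"ty": 0,"tz": 0,"wx": 0,"wy": 0,"wz": 0},
  {"tx": 0,"ty": 0,"tz": 0,"wx": 0,"wy": 0,"wz": 0},
  {"tx": 0,"ty": 0,"tz": 0,"wx": 0,"wy": 0,"wz": 0},
  {"tx": 0,"ty": 0,"tz": -0.02,"wx": 0,"wy": 0,"wz": 0},
  {"tx": 0,"ty": 0,"tz": -0.06,"wx": 0,"wy": 0,"wz": 0},
  {"tx": 0,"ty": 0,"tz": -0.12,"wx": 0,"wy": 0,"wz": 0},
  {"tx": 0,"ty": 0,"tz": -0.17,"wx": 0,"wy": 0,"wz": 0},
  {"tx": 0,"ty": 0,"tz": -0.17,"wx": 0,"wy": 0,"wz": 0},
], claw=-1)

```text
time: 20.7
position: [589.5, -208.2, 188.6]
ee_rot: [2.538, 1.833, 0.008]
ft_force: [-0.2, -0.4, -2.5]
opening: 34.5
```

```bash
python3 - <<'E'
from h import *
s=sense();print(s["position"],s["opening"])
b=B(4,-.5);plan((b[0],b[1],183,A))
E
```

```text
[ 589.46168922 -208.2197211   188.59557461] 34.51507541434995
t [0.2848, -0.085, 0.004] w [0.011, 0.005, -0.489] rows>= 5
```

Request:
jog_arm([
  {"tx": 0.285,"ty": -0.085,"tz": 0.004,"wx": 0.01,"wy": 0.005,"wz": -0.489},
  {"tx": 0.285,"ty": -0.085,"tz": 0.004,"wx": 0.01,"wy": 0.005,"wz": -0.489},
  {"tx": 0.285,"ty": -0.085,"tz": 0.004,"wx": 0.01,"wy": 0.005,"wz": -0.489},
  {"tx": 0.285,"ty": -0.085,"tz": 0.004,"wx": 0.01,"wy": 0.005,"wz": -0.489},
  {"tx": 0.285,"ty": -0.085,"tz": 0.004,"wx": 0.01,"wy": 0.005,"wz": -0.489},
  {"tx": 0.285,"ty": -0.085,"tz": 0.004,"wx": 0.01,"wy": 0.005,"wz": -0.489},
  {"tx": 0.285,"ty": -0.085,"tz": 0.004,"wx": 0.01,"wy": 0.005,"wz": -0.489},
  {"tx": 0.285,"ty": -0.085,"tz": 0.004,"wx": 0.01,"wy": 0.005,"wz": -0.489},
])

```text
time: 21.7
position: [596.3, 88.6, 178.6]
ee_rot: [-2.022, -2.392, 0.004]
ft_force: [0.0, -0.1, -1.2]
opening: 34.4
```

```bash
python3 - <<'E'
from h import *
p,d,K,T=shot("wrist","w6")
s=sense();print(s["position"],s["opening"],toB(s["position"]))
b=B(3,-.5);plan((b[0],b[1],50.5,A))
E
```

```text
[596.41995207  88.60105432 178.76587775] 34.29863867602413 [  4.11402736   1.50844353 144.76587775]
t [-0.0018, 0.0029, 0.1282] w [-0.007, -0.005, -0.002] rows>= 3
```

View pics/w6.png

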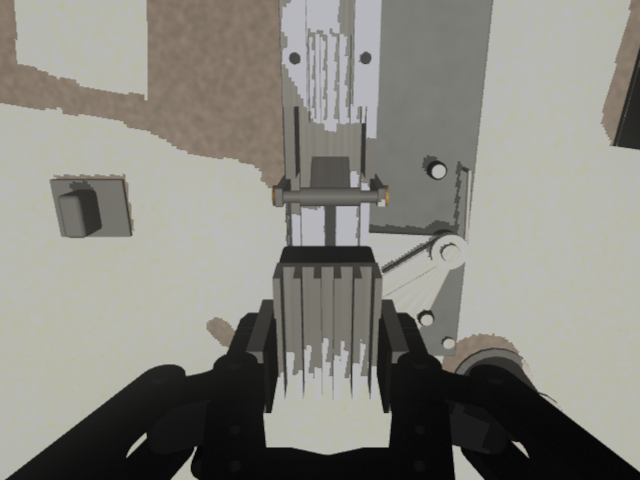

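The first module shows through the slit at (328,80), behind a lowered catch (330,175). The second is held straight.

Request:
jog_arm([
  {"tx": -0.002,"ty": 0.0015,"tz": 0.05,"wx": -0.007,"wy": -0.005,"wz": 0},
  {"tx": -0.002,"ty": 0.0015,"tz": 0.08,"wx": -0.007,"wy": -0.005,"wz": 0},
  {"tx": -0.002,"ty": 0.0015,"tz": 0.1,"wx": -0.007,"wy": -0.005,"wz": 0},
  {"tx": -0.002,"ty": 0.0015,"tz": 0.115,"wx": -0.007,"wy": -0.005,"wz": 0},
  {"tx": -0.002,"ty": 0.0015,"tz": 0.123,"wx": -0.007,"wy": -0.005,"wz": 0},
  {"tx": -0.002,"ty": 0.0015,"tz": 0.126,"wx": -0.007,"wy": -0.005,"wz": 0},
  {"tx": -0.002,"ty": 0.0015,"tz": 0.126,"wx": -0.007,"wy": -0.005,"wz": 0},
  {"tx": -0.002,"ty": 0.0015,"tz": 0.126,"wx": -0.007,"wy": -0.005,"wz": 0},
])

```text
time: 22.75
position: [597.7, 88.9, 53.8]
ee_rot: [2.025, 2.4, 0.002]
ft_force: [-0.5, -0.1, -0.8]
opening: 34.8
```

```bash
python3 - <<'E'
from h import *
s=sense();print(s["opening"],toB(s["position"]),s["ft_force"])
E
```

```text
34.82753077368389 [ 4.17252939  0.17415733 19.77948058] [-0.48462794 -0.06222359 -0.81999392]
```

Request:
jog_arm([
  {"tx": 0,"ty": 0,"tz": 0.002,"wx": 0,"wy": 0,"wz": 0},
  {"tx": 0,"ty": 0,"tz": 0.004,"wx": 0,"wy": 0,"wz": 0},
  {"tx": 0,"ty": 0,"tz": 0.004,"wx": 0,"wy": 0,"wz": 0},
])

```text
time: 23.12
position: [597.4, 88.9, 49.1]
ee_rot: [2.026, 2.401, 0.001]
ft_force: [0.4, -0.8, -0.7]
opening: 34.9
```

Request:
jog_arm([
  {"tx": 0,"ty": 0,"tz": 0,"wx": 0,"wy": 0,"wz": 0},
  {"tx": 0,"ty": 0,"tz": 0,"wx": 0,"wy": 0,"wz": 0},
  {"tx": 0,"ty": 0,"tz": -0.01,"wx": 0,"wy": 0,"wz": 0},
  {"tx": 0,"ty": 0,"tz": -0.05,"wx": 0,"wy": 0,"wz": 0},
  {"tx": 0,"ty": 0,"tz": -0.11,"wx": 0,"wy": 0,"wz": 0},
  {"tx": 0,"ty": 0,"tz": -0.13,"wx": 0,"wy": 0,"wz": 0},
  {"tx": 0,"ty": 0,"tz": -0.13,"wx": 0,"wy": 0,"wz": 0},
], claw=0.3)

```text
time: 24.0
position: [598.3, 88.8, 181.7]
ee_rot: [2.024, 2.398, 0.006]
ft_force: [0.3, -0.5, -0.6]
opening: 55.7
```

```bash
cat >> h.py <<'E'
def inbay(name):
    p,d,K,T=shot("wrist",name);W=cloud(d,K,T);q=(W-O);c,s=np.cos(A),np.sin(A)
    b=np.stack([c*q[...,0]+s*q[...,1],-s*q[...,0]+c*q[...,1],q[...,2]],-1).reshape(-1,3)
    m=(abs(b[:,1])<21)&(b[:,0]>-40)&(b[:,0]<36)&(b[:,2]>20)&(b[:,2]<40);print("module in bay:",m.sum(),np.percentile(b[m],[2,50,98],axis=0).round(1).tolist())
    return b
E
python3 - <<'E'
from h import *
inbay("w7");s=sense();print(toB(s["position"]))
plan(kn(0,180),kn(0))
E
```

```text
module in bay: 3121 [[-17.7, -17.2, 23.0], [1.7, 0.1, 25.5], [20.6, 17.4, 35.2]]
[  4.14456796   0.61925669 145.61659737]
t [-0.1352, -0.0763, -0.0005] w [0.001, -0.001, 0.992] rows>= 6
t [0.0, 0.0, 0.095] w [0.0, 0.0, 0.0] rows>= 2
```

Request:
jog_arm([
  {"tx": -0.135,"ty": -0.077,"tz": -0.001,"wx": 0,"wy": 0,"wz": 0.992},
  {"tx": -0.135,"ty": -0.077,"tz": -0.001,"wx": 0,"wy": 0,"wz": 0.992},
  {"tx": -0.135,"ty": -0.077,"tz": -0.001,"wx": 0,"wy": 0,"wz": 0.992},
  {"tx": -0.135,"ty": -0.077,"tz": -0.001,"wx": 0,"wy": 0,"wz": 0.992},
  {"tx": -0.135,"ty": -0.077,"tz": -0.001,"wx": 0,"wy": 0,"wz": 0.992},
  {"tx": -0.135,"ty": -0.077,"tz": -0.001,"wx": 0,"wy": 0,"wz": 0.992},
  {"tx": -0.135,"ty": -0.077,"tz": -0.001,"wx": 0,"wy": 0,"wz": 0.992},
  {"tx": -0.135,"ty": -0.077,"tz": -0.001,"wx": 0,"wy": 0,"wz": 0.992},
], claw=-0.1)

```text
time: 25.05
position: [543.6, -57.2, 179.1]
ee_rot: [-2.923, -1.149, 0.002]
ft_force: [-0.7, 0.3, 0.2]
opening: 38.2
```

```bash
python3 -c "
from h import *
lev();plan(kn(0))"
```

```text
tcp th 0.0045 r 200.2 z 179.1 F [-0.7  0.3  0.2] open 38.2
t [0.0008, 0.001, 0.0941] w [-0.002, 0.0, 0.001] rows>= 2
```

Request:
jog_arm([
  {"tx": 0,"ty": 0,"tz": 0.04,"wx": 0,"wy": 0,"wz": 0},
  {"tx": 0,"ty": 0,"tz": 0.08,"wx": 0,"wy": 0,"wz": 0},
  {"tx": 0,"ty": 0,"tz": 0.094,"wx": 0,"wy": 0,"wz": 0},
  {"tx": 0,"ty": 0,"tz": 0.094,"wx": 0,"wy": 0,"wz": 0},
])

```text
time: 25.55
position: [543.9, -57.1, 85.6]
ee_rot: [-2.923, -1.148, 0.001]
ft_force: [0.3, 0.3, -0.0]
opening: 38.2
```

Request:
jog_arm([
  {"tx": 0.0006,"ty": -0.0149,"tz": 0,"wx": 0,"wy": 0,"wz": 0.075},
  {"tx": 0.0022,"ty": -0.0298,"tz": 0,"wx": 0,"wy": 0,"wz": 0.15},
  {"tx": 0.005,"ty": -0.0445,"tz": 0,"wx": 0,"wy": 0,"wz": 0.225},
  {"tx": 0.0089,"ty": -0.0589,"tz": 0,"wx": 0,"wy": 0,"wz": 0.3},
  {"tx": 0.0139,"ty": -0.073,"tz": 0,"wx": 0,"wy": 0,"wz": 0.375},
  {"tx": 0.0199,"ty": -0.0867,"tz": 0,"wx": 0,"wy": 0,"wz": 0.45},
  {"tx": 0.0269,"ty": -0.0999,"tz": 0,"wx": 0,"wy": 0,"wz": 0.525},
  {"tx": 0.0348,"ty": -0.1126,"tz": 0,"wx": 0,"wy": 0,"wz": 0.6},
], claw=-0.3)

```text
time: 26.55
position: [494.3, 48.3, 87.9]
ee_rot: [3.132, 0.229, 0.006]
ft_force: [0.9, -5.3, -1.8]
opening: 29.7
```

Request:
jog_arm([
  {"tx": 0.0006,"ty": -0.0149,"tz": 0,"wx": 0,"wy": 0,"wz": 0.075},
  {"tx": 0.0022,"ty": -0.0298,"tz": 0,"wx": 0,"wy": 0,"wz": 0.15},
  {"tx": 0.005,"ty": -0.0445,"tz": 0,"wx": 0,"wy": 0,"wz": 0.225},
  {"tx": 0.0089,"ty": -0.0589,"tz": 0,"wx": 0,"wy": 0,"wz": 0.3},
  {"tx": 0.0139,"ty": -0.073,"tz": 0,"wx": 0,"wy": 0,"wz": 0.375},
  {"tx": 0.0199,"ty": -0.0867,"tz": 0,"wx": 0,"wy": 0,"wz": 0.45},
  {"tx": 0.0274,"ty": -0.1008,"tz": 0,"wx": 0,"wy": 0,"wz": 0.53},
  {"tx": 0.0321,"ty": -0.1084,"tz": 0,"wx": 0,"wy": 0,"wz": 0.575},
])

```text
time: 27.55
position: [509.8, 160.4, 87.9]
ee_rot: [3.069, -0.667, 0.004]
ft_force: [-1.2, -6.3, 0.1]
opening: 30.0
```

Request:
jog_arm([
  {"tx": 0,"ty": -0.002,"tz": 0,"wx": 0,"wy": 0,"wz": 0.01},
  {"tx": 0,"ty": -0.003,"tz": 0,"wx": 0,"wy": 0,"wz": 0.015},
  {"tx": 0,"ty": -0.003,"tz": 0,"wx": 0,"wy": 0,"wz": 0.015},
])

```text
time: 27.92
position: [510.5, 162.0, 87.8]
ee_rot: [3.064, -0.687, 0.003]
ft_force: [-1.6, -10.0, 2.3]
opening: 30.0
```

```bash
python3 -c "
from h import *
lev()"
```

```text
tcp th 1.1817 r 198.9 z 87.8 F [ -1.6 -10.    2.3] open 30.0
```

Stop reached again with the same force signature. Returning.

Request:
jog_arm([
  {"tx": 0.0002,"ty": 0.008,"tz": 0,"wx": 0,"wy": 0,"wz": -0.04},
  {"tx": 0.0013,"ty": 0.0229,"tz": 0,"wx": 0,"wy": 0,"wz": -0.115},
  {"tx": 0.0036,"ty": 0.0377,"tz": 0,"wx": 0,"wy": 0,"wz": -0.19},
  {"tx": 0.007,"ty": 0.0522,"tz": 0,"wx": 0,"wy": 0,"wz": -0.265},
  {"tx": 0.0114,"ty": 0.0665,"tz": 0,"wx": 0,"wy": 0,"wz": -0.34},
  {"tx": 0.0169,"ty": 0.0804,"tz": 0,"wx": 0,"wy": 0,"wz": -0.415},
  {"tx": 0.0235,"ty": 0.0938,"tz": 0,"wx": 0,"wy": 0,"wz": -0.49},
  {"tx": 0.0337,"ty": 0.1109,"tz": 0,"wx": 0,"wy": 0,"wz": -0.59},
])

```text
time: 28.92
position: [494.2, 48.1, 87.9]
ee_rot: [3.132, 0.238, 0.006]
ft_force: [1.8, -2.4, -1.9]
opening: 29.8
```

Request:
jog_arm([
  {"tx": 0.0006,"ty": 0.0149,"tz": 0,"wx": 0,"wy": 0,"wz": -0.075},
  {"tx": 0.0022,"ty": 0.0298,"tz": 0,"wx": 0,"wy": 0,"wz": -0.15},
  {"tx": 0.005,"ty": 0.0445,"tz": 0,"wx": 0,"wy": 0,"wz": -0.225},
  {"tx": 0.0089,"ty": 0.0589,"tz": 0,"wx": 0,"wy": 0,"wz": -0.3},
  {"tx": 0.0139,"ty": 0.073,"tz": 0,"wx": 0,"wy": 0,"wz": -0.375},
  {"tx": 0.0199,"ty": 0.0867,"tz": 0,"wx": 0,"wy": 0,"wz": -0.45},
  {"tx": 0.0269,"ty": 0.0999,"tz": 0,"wx": 0,"wy": 0,"wz": -0.525},
  {"tx": 0.0348,"ty": 0.1126,"tz": 0,"wx": 0,"wy": 0,"wz": -0.6},
])

```text
time: 29.92
position: [545.8, -58.1, 88.1]
ee_rot: [2.921, 1.151, 0.006]
ft_force: [0.3, -0.2, -0.3]
opening: 30.1
```

Request:
jog_arm([
  {"tx": 0,"ty": 0.001,"tz": 0,"wx": 0,"wy": 0,"wz": 0},
  {"tx": 0,"ty": 0.001,"tz": 0,"wx": 0,"wy": 0,"wz": 0},
  {"tx": 0,"ty": 0.001,"tz": -0.04,"wx": 0,"wy": 0,"wz": 0},
  {"tx": 0,"ty": 0.001,"tz": -0.1,"wx": 0,"wy": 0,"wz": 0},
  {"tx": 0,"ty": 0.001,"tz": -0.1,"wx": 0,"wy": 0,"wz": 0},
], claw=0.4)

```text
time: 30.55
position: [547.0, -57.9, 191.2]
ee_rot: [2.919, 1.145, 0.014]
ft_force: [0.1, -0.5, -0.4]
opening: 59.8
```

```bash
python3 - <<'E'
from h import *
lev();mods("t3")
plan((585.3,-375,110,np.deg2rad(127.6)))
E
```

```text
tcp th -0.0101 r 198.2 z 191.2 F [ 0.1 -0.5 -0.4] open 59.8
[520. 229.] [ 637.1 -563.3] yaw 29.7 [47.5 40.8]
[233. 240.] [591.4 141.6] yaw 10.7 [38.9 31.3]
[444. 248.] [ 585.6 -375.3] yaw 126.9 [35.9 50.3]
[491. 295.] [ 470.1 -484.5] yaw 36.3 [48.6 38. ]
[451. 311.] [ 431.4 -388.3] yaw 115.6 [36.4 48.6]
t [-0.1869, 0.2594, 0.0789] w [0.006, 0.0, -1.479] rows>= 8
```

Request:
jog_arm([
  {"tx": -0.187,"ty": 0.259,"tz": 0.079,"wx": 0.006,"wy": 0,"wz": -1.475},
  {"tx": -0.187,"ty": 0.259,"tz": 0.079,"wx": 0.006,"wy": 0,"wz": -1.475},
  {"tx": -0.187,"ty": 0.259,"tz": 0.079,"wx": 0.006,"wy": 0,"wz": -1.475},
  {"tx": -0.187,"ty": 0.259,"tz": 0.079,"wx": 0.006,"wy": 0,"wz": -1.475},
  {"tx": -0.187,"ty": 0.259,"tz": 0.079,"wx": 0.006,"wy": 0,"wz": -1.475},
  {"tx": -0.187,"ty": 0.259,"tz": 0.079,"wx": 0.006,"wy": 0,"wz": -1.475},
  {"tx": -0.187,"ty": 0.259,"tz": 0.079,"wx": 0.006,"wy": 0,"wz": -1.475},
  {"tx": -0.187,"ty": 0.259,"tz": 0.079,"wx": 0.006,"wy": 0,"wz": -1.475},
])

```text
time: 31.6
position: [582.8, -374.4, 104.6]
ee_rot: [-1.382, -2.811, 0.001]
ft_force: [-0.4, -0.2, 0.6]
opening: 59.9
```

Request:
jog_arm([
  {"tx": 0,"ty": 0,"tz": 0,"wx": 0,"wy": 0,"wz": 0},
  {"tx": 0,"ty": 0,"tz": 0,"wx": 0,"wy": 0,"wz": 0},
])

```text
time: 31.85
position: [583.5, -374.4, 106.1]
ee_rot: [-1.395, -2.808, 0.002]
ft_force: [0.7, 0.9, 0.5]
opening: 59.7
```

```bash
python3 - <<'E'
from h import *
s=sense();print(s["position"])
p,d,K,T=shot("wrist","w8");W=cloud(d,K,T)
for b in blobs(W,24,37,300):
    if max(b[3])<60: print(*b)
plan((585.6,-375,12.5,np.deg2rad(127)))
E
```

```text
[ 583.5268982  -374.40982765  106.08292085]
[ 32. 149.] 5983 [ 424.1 -425.2] [33.2 48.5] 26.7 32.2
[330. 251.] 4122 [ 585.3 -374.7] [36.  49.1] 37.1 33.3
[ 58. 281.] 5642 [ 469.8 -484.5] [50.4 37.2] 36.7 32.1
t [-0.002, 0.0016, 0.0938] w [-0.004, -0.005, 0.004] rows>= 2
```

Request:
jog_arm([
  {"tx": -0.001,"ty": 0.001,"tz": 0.05,"wx": -0.003,"wy": -0.005,"wz": 0.004},
  {"tx": -0.001,"ty": 0.001,"tz": 0.08,"wx": -0.003,"wy": -0.005,"wz": 0.004},
  {"tx": -0.001,"ty": 0.001,"tz": 0.093,"wx": -0.003,"wy": -0.005,"wz": 0.004},
  {"tx": -0.001,"ty": 0.001,"tz": 0.093,"wx": -0.003,"wy": -0.005,"wz": 0.004},
  {"tx": -0.001,"ty": 0.001,"tz": 0.093,"wx": -0.003,"wy": -0.005,"wz": 0.004},
])

```text
time: 32.52
position: [585.6, -375.8, 15.6]
ee_rot: [1.397, 2.81, -0.003]
ft_force: [0.5, -0.3, -0.1]
opening: 60.0
```

Request:
jog_arm([
  {"tx": 0,"ty": 0,"tz": 0,"wx": 0,"wy": 0,"wz": 0},
  {"tx": 0,"ty": 0,"tz": 0,"wx": 0,"wy": 0,"wz": 0},
  {"tx": 0,"ty": 0,"tz": 0,"wx": 0,"wy": 0,"wz": 0},
  {"tx": 0,"ty": 0,"tz": -0.02,"wx": 0,"wy": 0,"wz": 0},
  {"tx": 0,"ty": 0,"tz": -0.06,"wx": 0,"wy": 0,"wz": 0},
  {"tx": 0,"ty": 0,"tz": -0.12,"wx": 0,"wy": 0,"wz": 0},
  {"tx": 0,"ty": 0,"tz": -0.17,"wx": 0,"wy": 0,"wz": 0},
  {"tx": 0,"ty": 0,"tz": -0.17,"wx": 0,"wy": 0,"wz": 0},
], claw=-1)

```text
time: 33.52
position: [586.4, -376.3, 190.8]
ee_rot: [1.393, 2.803, -0.005]
ft_force: [0.9, 0.4, -2.0]
opening: 34.7
```

```bash
python3 - <<'E'
from h import *
s=sense();print(s["position"],s["opening"])
b=B(4,-.5);plan((b[0],b[1],183,A))
E
```

```text
[ 586.4490356  -376.27140053  190.80539352] 34.69889663976385
t [0.3636, 0.2903, 0.0041] w [0.005, 0.011, 0.479] rows>= 8
```

Request:
jog_arm([
  {"tx": 0.3636,"ty": 0.2903,"tz": 0.004,"wx": 0.005,"wy": 0.01,"wz": 0.479},
  {"tx": 0.3636,"ty": 0.2903,"tz": 0.004,"wx": 0.005,"wy": 0.01,"wz": 0.479},
  {"tx": 0.3636,"ty": 0.2903,"tz": 0.004,"wx": 0.005,"wy": 0.01,"wz": 0.479},
  {"tx": 0.3636,"ty": 0.2903,"tz": 0.004,"wx": 0.005,"wy": 0.01,"wz": 0.479},
  {"tx": 0.3636,"ty": 0.2903,"tz": 0.004,"wx": 0.005,"wy": 0.01,"wz": 0.479},
  {"tx": 0.3636,"ty": 0.2903,"tz": 0.004,"wx": 0.005,"wy": 0.01,"wz": 0.479},
  {"tx": 0.3636,"ty": 0.2903,"tz": 0.004,"wx": 0.005,"wy": 0.01,"wz": 0.479},
  {"tx": 0.3636,"ty": 0.2903,"tz": 0.004,"wx": 0.005,"wy": 0.01,"wz": 0.479},
])

```text
time: 34.52
position: [595.3, 93.7, 178.4]
ee_rot: [-2.014, -2.395, 0.003]
ft_force: [0.6, -0.8, -1.5]
opening: 34.8
```

Request:
jog_arm([
  {"tx": 0,"ty": 0,"tz": 0,"wx": 0,"wy": 0,"wz": 0},
  {"tx": 0,"ty": 0,"tz": 0,"wx": 0,"wy": 0,"wz": 0},
])

```text
time: 34.78
position: [596.2, 89.5, 178.7]
ee_rot: [-2.019, -2.393, 0.003]
ft_force: [1.5, -0.8, -1.2]
opening: 34.5
```

```bash
python3 - <<'E'
from h import *
p,d,K,T=shot("wrist","w9")
s=sense();print(s["position"],s["opening"],toB(s["position"]))
b=B(4,-.5);plan((b[0],b[1],50,A))
# held module: yaw & position relative to the fingers from its front top edge
W=cloud(d,K,T);q=np.array([toB(w) for w in W.reshape(-1,3)]);z=s["position"][2]-34
m=(abs(q[:,1])<30)&(q[:,2]>z-40)&(q[:,2]<z+25)&(q[:,0]>16)&(q[:,0]<45);print(m.sum(),np.percentile(q[m],[2,50,98],axis=0).round(1).tolist())
E
```

```text
[596.37189824  89.11544269 178.85102223] 34.75367800123606 [  4.62915831   1.46914138 144.85102223]
t [-0.0015, 0.003, 0.1288] w [-0.008, -0.007, -0.001] rows>= 3
6369 [[16.4, -16.3, 133.6], [27.1, 1.2, 153.7], [30.0, 18.3, 164.3]]
```

View pics/w9.png

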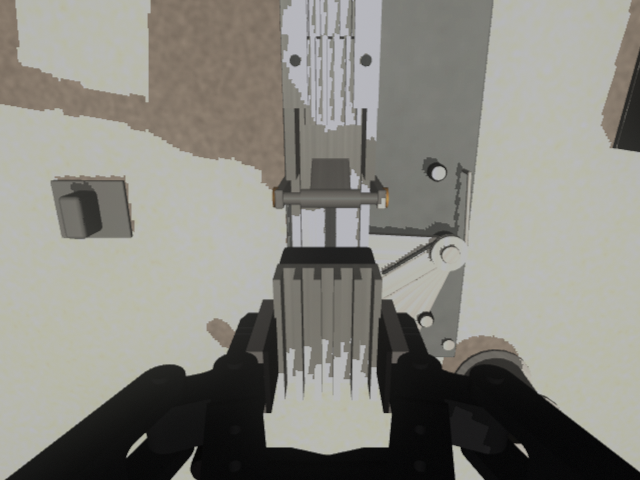

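Two modules are in the magazine, seam at (328,38), with the catch down. The third is held straight. Placing it as before.

Request:
jog_arm([
  {"tx": -0.002,"ty": 0.0015,"tz": 0.05,"wx": -0.007,"wy": -0.006,"wz": 0},
  {"tx": -0.002,"ty": 0.0015,"tz": 0.08,"wx": -0.007,"wy": -0.006,"wz": 0},
  {"tx": -0.002,"ty": 0.0015,"tz": 0.1,"wx": -0.007,"wy": -0.006,"wz": 0},
  {"tx": -0.002,"ty": 0.0015,"tz": 0.115,"wx": -0.007,"wy": -0.006,"wz": 0},
  {"tx": -0.002,"ty": 0.0015,"tz": 0.123,"wx": -0.007,"wy": -0.006,"wz": 0},
  {"tx": -0.002,"ty": 0.0015,"tz": 0.128,"wx": -0.007,"wy": -0.006,"wz": 0},
  {"tx": -0.002,"ty": 0.0015,"tz": 0.13,"wx": -0.007,"wy": -0.006,"wz": 0},
  {"tx": -0.002,"ty": 0.0015,"tz": 0.13,"wx": -0.007,"wy": -0.006,"wz": 0},
])

```text
time: 35.83
position: [597.7, 89.3, 49.8]
ee_rot: [-2.026, -2.401, -0.002]
ft_force: [-0.3, 0.3, -1.8]
opening: 35.0
```

Request:
jog_arm([
  {"tx": 0,"ty": 0,"tz": 0,"wx": 0,"wy": 0,"wz": 0},
  {"tx": 0,"ty": 0,"tz": 0,"wx": 0,"wy": 0,"wz": 0},
])

```text
time: 36.08
position: [597.6, 89.3, 49.6]
ee_rot: [-2.026, -2.401, -0.002]
ft_force: [-0.7, 0.7, -0.1]
opening: 34.5
```

Request:
jog_arm([
  {"tx": 0,"ty": 0,"tz": 0,"wx": 0,"wy": 0,"wz": 0},
  {"tx": 0,"ty": 0,"tz": 0,"wx": 0,"wy": 0,"wz": 0},
  {"tx": 0,"ty": 0,"tz": -0.01,"wx": 0,"wy": 0,"wz": 0},
  {"tx": 0,"ty": 0,"tz": -0.05,"wx": 0,"wy": 0,"wz": 0},
  {"tx": 0,"ty": 0,"tz": -0.11,"wx": 0,"wy": 0,"wz": 0},
  {"tx": 0,"ty": 0,"tz": -0.13,"wx": 0,"wy": 0,"wz": 0},
  {"tx": 0,"ty": 0,"tz": -0.13,"wx": 0,"wy": 0,"wz": 0},
], claw=0.3)

```text
time: 36.95
position: [598.4, 89.2, 181.8]
ee_rot: [2.024, 2.399, 0.006]
ft_force: [0.0, 0.7, -0.3]
opening: 55.6
```

```bash
python3 - <<'E'
from h import *
inbay("w10");s=sense();print(toB(s["position"]))
plan(kn(0,180),kn(0))
E
```

```text
module in bay: 3148 [[-17.8, -17.6, 23.0], [2.0, -0.1, 25.4], [20.9, 17.0, 35.3]]
[  4.44200953   0.41014649 145.79646597]
t [-0.1355, -0.0765, -0.0004] w [0.001, -0.001, 0.992] rows>= 6
t [0.0, 0.0, 0.095] w [0.0, 0.0, 0.0] rows>= 2
```

Identical to last time; running the lever sequence.

Request:
jog_arm([
  {"tx": -0.135,"ty": -0.077,"tz": -0.001,"wx": 0,"wy": 0,"wz": 0.992},
  {"tx": -0.135,"ty": -0.077,"tz": -0.001,"wx": 0,"wy": 0,"wz": 0.992},
  {"tx": -0.135,"ty": -0.077,"tz": -0.001,"wx": 0,"wy": 0,"wz": 0.992},
  {"tx": -0.135,"ty": -0.077,"tz": -0.001,"wx": 0,"wy": 0,"wz": 0.992},
  {"tx": -0.135,"ty": -0.077,"tz": -0.001,"wx": 0,"wy": 0,"wz": 0.992},
  {"tx": -0.135,"ty": -0.077,"tz": -0.001,"wx": 0,"wy": 0,"wz": 0.992},
  {"tx": -0.135,"ty": -0.077,"tz": -0.001,"wx": 0,"wy": 0,"wz": 0.992},
  {"tx": -0.135,"ty": -0.077,"tz": -0.001,"wx": 0,"wy": 0,"wz": 0.992},
], claw=-0.1)

```text
time: 38.0
position: [543.8, -56.8, 179.2]
ee_rot: [-2.922, -1.148, 0.002]
ft_force: [-0.1, 0.9, 0.6]
opening: 38.4
```

Request:
jog_arm([
  {"tx": 0,"ty": 0,"tz": 0.04,"wx": 0,"wy": 0,"wz": 0},
  {"tx": 0,"ty": 0,"tz": 0.08,"wx": 0,"wy": 0,"wz": 0},
  {"tx": 0,"ty": 0,"tz": 0.094,"wx": 0,"wy": 0,"wz": 0},
  {"tx": 0,"ty": 0,"tz": 0.094,"wx": 0,"wy": 0,"wz": 0},
])

```text
time: 38.5
position: [544.0, -56.7, 85.7]
ee_rot: [-2.922, -1.147, 0.002]
ft_force: [-0.1, 0.4, 0.5]
opening: 38.1
```

Request:
jog_arm([
  {"tx": 0.0006,"ty": -0.0149,"tz": 0,"wx": 0,"wy": 0,"wz": 0.075},
  {"tx": 0.0022,"ty": -0.0298,"tz": 0,"wx": 0,"wy": 0,"wz": 0.15},
  {"tx": 0.005,"ty": -0.0445,"tz": 0,"wx": 0,"wy": 0,"wz": 0.225},
  {"tx": 0.0089,"ty": -0.0589,"tz": 0,"wx": 0,"wy": 0,"wz": 0.3},
  {"tx": 0.0139,"ty": -0.073,"tz": 0,"wx": 0,"wy": 0,"wz": 0.375},
  {"tx": 0.0199,"ty": -0.0867,"tz": 0,"wx": 0,"wy": 0,"wz": 0.45},
  {"tx": 0.0269,"ty": -0.0999,"tz": 0,"wx": 0,"wy": 0,"wz": 0.525},
  {"tx": 0.0348,"ty": -0.1126,"tz": 0,"wx": 0,"wy": 0,"wz": 0.6},
], claw=-0.3)

```text
time: 39.5
position: [494.5, 48.8, 88.1]
ee_rot: [3.132, 0.229, 0.005]
ft_force: [1.5, -5.0, -2.3]
opening: 30.1
```

Request:
jog_arm([
  {"tx": 0.0006,"ty": -0.0149,"tz": 0,"wx": 0,"wy": 0,"wz": 0.075},
  {"tx": 0.0022,"ty": -0.0298,"tz": 0,"wx": 0,"wy": 0,"wz": 0.15},
  {"tx": 0.005,"ty": -0.0445,"tz": 0,"wx": 0,"wy": 0,"wz": 0.225},
  {"tx": 0.0089,"ty": -0.0589,"tz": 0,"wx": 0,"wy": 0,"wz": 0.3},
  {"tx": 0.0139,"ty": -0.073,"tz": 0,"wx": 0,"wy": 0,"wz": 0.375},
  {"tx": 0.0199,"ty": -0.0867,"tz": 0,"wx": 0,"wy": 0,"wz": 0.45},
  {"tx": 0.0274,"ty": -0.1008,"tz": 0,"wx": 0,"wy": 0,"wz": 0.53},
  {"tx": 0.0321,"ty": -0.1084,"tz": 0,"wx": 0,"wy": 0,"wz": 0.575},
])

```text
time: 40.5
position: [510.2, 160.7, 88.1]
ee_rot: [3.07, -0.667, 0.004]
ft_force: [0.9, -8.2, -1.0]
opening: 30.0
```

Request:
jog_arm([
  {"tx": 0,"ty": -0.002,"tz": 0,"wx": 0,"wy": 0,"wz": 0.01},
  {"tx": 0,"ty": -0.003,"tz": 0,"wx": 0,"wy": 0,"wz": 0.015},
  {"tx": 0,"ty": -0.003,"tz": 0,"wx": 0,"wy": 0,"wz": 0.015},
])

```text
time: 40.88
position: [510.9, 162.0, 88.0]
ee_rot: [3.064, -0.687, 0.003]
ft_force: [-0.8, -11.4, 0.6]
opening: 30.1
```

```bash
python3 -c "
from h import *
lev()"
```

```text
tcp th 1.1824 r 198.6 z 88.0 F [ -0.8 -11.4   0.6] open 30.1
```

Request:
jog_arm([
  {"tx": 0.0002,"ty": 0.008,"tz": 0,"wx": 0,"wy": 0,"wz": -0.04},
  {"tx": 0.0013,"ty": 0.0229,"tz": 0,"wx": 0,"wy": 0,"wz": -0.115},
  {"tx": 0.0036,"ty": 0.0377,"tz": 0,"wx": 0,"wy": 0,"wz": -0.19},
  {"tx": 0.007,"ty": 0.0522,"tz": 0,"wx": 0,"wy": 0,"wz": -0.265},
  {"tx": 0.0114,"ty": 0.0665,"tz": 0,"wx": 0,"wy": 0,"wz": -0.34},
  {"tx": 0.0169,"ty": 0.0804,"tz": 0,"wx": 0,"wy": 0,"wz": -0.415},
  {"tx": 0.0235,"ty": 0.0938,"tz": 0,"wx": 0,"wy": 0,"wz": -0.49},
  {"tx": 0.0337,"ty": 0.1109,"tz": 0,"wx": 0,"wy": 0,"wz": -0.59},
])

```text
time: 41.88
position: [494.3, 48.4, 88.1]
ee_rot: [3.132, 0.238, 0.005]
ft_force: [1.6, -2.7, -1.2]
opening: 30.1
```

Request:
jog_arm([
  {"tx": 0.0006,"ty": 0.0149,"tz": 0,"wx": 0,"wy": 0,"wz": -0.075},
  {"tx": 0.0022,"ty": 0.0298,"tz": 0,"wx": 0,"wy": 0,"wz": -0.15},
  {"tx": 0.005,"ty": 0.0445,"tz": 0,"wx": 0,"wy": 0,"wz": -0.225},
  {"tx": 0.0089,"ty": 0.0589,"tz": 0,"wx": 0,"wy": 0,"wz": -0.3},
  {"tx": 0.0139,"ty": 0.073,"tz": 0,"wx": 0,"wy": 0,"wz": -0.375},
  {"tx": 0.0199,"ty": 0.0867,"tz": 0,"wx": 0,"wy": 0,"wz": -0.45},
  {"tx": 0.0269,"ty": 0.0999,"tz": 0,"wx": 0,"wy": 0,"wz": -0.525},
  {"tx": 0.0348,"ty": 0.1126,"tz": 0,"wx": 0,"wy": 0,"wz": -0.6},
])

```text
time: 42.88
position: [545.9, -57.8, 88.2]
ee_rot: [2.922, 1.151, 0.005]
ft_force: [0.3, 0.5, 0.2]
opening: 29.7
```

Request:
jog_arm([
  {"tx": 0,"ty": 0.001,"tz": 0,"wx": 0,"wy": 0,"wz": 0},
  {"tx": 0,"ty": 0.001,"tz": 0,"wx": 0,"wy": 0,"wz": 0},
  {"tx": 0,"ty": 0.001,"tz": -0.04,"wx": 0,"wy": 0,"wz": 0},
  {"tx": 0,"ty": 0.001,"tz": -0.1,"wx": 0,"wy": 0,"wz": 0},
  {"tx": 0,"ty": 0.001,"tz": -0.1,"wx": 0,"wy": 0,"wz": 0},
], claw=0.4)

```text
time: 43.5
position: [547.2, -57.6, 191.3]
ee_rot: [2.92, 1.145, 0.013]
ft_force: [0.2, -0.6, -0.2]
opening: 59.9
```

```bash
python3 - <<'E'
from h import *
lev();mods("t4")
plan((431.4,-388.3,110,np.deg2rad(116)))
E
```

```text
tcp th -0.0095 r 197.9 z 191.3 F [ 0.2 -0.6 -0.2] open 59.9
[520. 228.] [ 636.8 -562.9] yaw 29.4 [47.7 39. ]
[233. 240.] [591.5 141.5] yaw 11.3 [38.3 30.8]
[490. 295.] [ 469.7 -484.1] yaw 36.3 [47.9 38.7]
[467. 315.] [ 421.9 -426.3] yaw 116.6 [36.3 49.8]
t [-0.3091, 0.1647, 0.0781] w [0.005, -0.001, -1.277] rows>= 7
```

The last module has been knocked to (421.9, -426.3); going there.

```bash
python3 -c "
from h import *
plan((422,-426,110,np.deg2rad(116.6)))"
```

```text
t [-0.3416, 0.186, 0.0781] w [0.005, -0.001, -1.287] rows>= 7
```

Request:
jog_arm([
  {"tx": -0.3416,"ty": 0.186,"tz": 0.078,"wx": 0.005,"wy": 0,"wz": -1.287},
  {"tx": -0.3416,"ty": 0.186,"tz": 0.078,"wx": 0.005,"wy": 0,"wz": -1.287},
  {"tx": -0.3416,"ty": 0.186,"tz": 0.078,"wx": 0.005,"wy": 0,"wz": -1.287},
  {"tx": -0.3416,"ty": 0.186,"tz": 0.078,"wx": 0.005,"wy": 0,"wz": -1.287},
  {"tx": -0.3416,"ty": 0.186,"tz": 0.078,"wx": 0.005,"wy": 0,"wz": -1.287},
  {"tx": -0.3416,"ty": 0.186,"tz": 0.078,"wx": 0.005,"wy": 0,"wz": -1.287},
  {"tx": -0.3416,"ty": 0.186,"tz": 0.078,"wx": 0.005,"wy": 0,"wz": -1.287},
  {"tx": -0.3416,"ty": 0.186,"tz": 0.078,"wx": 0.005,"wy": 0,"wz": -1.287},
])

```text
time: 44.55
position: [418.4, -428.0, 105.1]
ee_rot: [-1.648, -2.664, -0.0]
ft_force: [1.2, 1.1, -0.4]
opening: 60.3
```

Request:
jog_arm([
  {"tx": 0,"ty": 0,"tz": 0,"wx": 0,"wy": 0,"wz": 0},
  {"tx": 0,"ty": 0,"tz": 0,"wx": 0,"wy": 0,"wz": 0},
])

```text
time: 44.8
position: [421.0, -425.2, 107.2]
ee_rot: [-1.648, -2.667, 0.001]
ft_force: [-1.0, 0.5, -0.4]
opening: 59.8
```

```bash
python3 - <<'E'
from h import *
s=sense();print(s["position"])
p,d,K,T=shot("wrist","w11");W=cloud(d,K,T)
for b in blobs(W,24,37,300):
    if max(b[3])<60: print(*b)
plan((422,-426,12.5,np.deg2rad(116.6)))
E
```

```text
[ 420.98448297 -425.2175637   107.21595997]
[328. 250.] 4097 [ 421.8 -426.3] [36.1 48.8] 26.5 33.3
[355. 363.] 4590 [ 470.  -484.6] [48.1 38.3] 36.8 32.6
t [-0.0014, 0.0008, 0.095] w [-0.004, -0.005, -0.0] rows>= 2
```

Request:
jog_arm([
  {"tx": -0.001,"ty": 0,"tz": 0.05,"wx": -0.003,"wy": -0.005,"wz": 0},
  {"tx": -0.001,"ty": 0,"tz": 0.08,"wx": -0.003,"wy": -0.005,"wz": 0},
  {"tx": -0.001,"ty": 0,"tz": 0.094,"wx": -0.003,"wy": -0.005,"wz": 0},
  {"tx": -0.001,"ty": 0,"tz": 0.094,"wx": -0.003,"wy": -0.005,"wz": 0},
  {"tx": -0.001,"ty": 0,"tz": 0.094,"wx": -0.003,"wy": -0.005,"wz": 0},
])

```text
time: 45.48
position: [421.6, -427.6, 15.1]
ee_rot: [1.649, 2.67, -0.003]
ft_force: [-0.6, -0.0, -0.1]
opening: 60.0
```

Request:
jog_arm([
  {"tx": 0,"ty": 0,"tz": 0,"wx": 0,"wy": 0,"wz": 0},
  {"tx": 0,"ty": 0,"tz": 0,"wx": 0,"wy": 0,"wz": 0},
  {"tx": 0,"ty": 0,"tz": 0,"wx": 0,"wy": 0,"wz": 0},
  {"tx": 0,"ty": 0,"tz": -0.02,"wx": 0,"wy": 0,"wz": 0},
  {"tx": 0,"ty": 0,"tz": -0.06,"wx": 0,"wy": 0,"wz": 0},
  {"tx": 0,"ty": 0,"tz": -0.12,"wx": 0,"wy": 0,"wz": 0},
  {"tx": 0,"ty": 0,"tz": -0.17,"wx": 0,"wy": 0,"wz": 0},
  {"tx": 0,"ty": 0,"tz": -0.17,"wx": 0,"wy": 0,"wz": 0},
], claw=-1)

```text
time: 46.48
position: [422.2, -428.5, 188.6]
ee_rot: [1.646, 2.665, -0.007]
ft_force: [0.4, -0.3, -2.0]
opening: 34.9
```

```bash
python3 - <<'E'
from h import *
s=sense();print(s["position"],s["opening"])
b=B(4,-.5);plan((b[0],b[1],183,A))
E
```

```text
[ 422.21348731 -428.47446162  188.570761  ] 34.86939906558219
t [0.3838, 0.3891, 0.0022] w [0.003, 0.01, 0.295] rows>= 9
```

Request:
jog_arm([
  {"tx": 0.3838,"ty": 0.389,"tz": 0.002,"wx": 0.003,"wy": 0.01,"wz": 0.295},
  {"tx": 0.3838,"ty": 0.389,"tz": 0.002,"wx": 0.003,"wy": 0.01,"wz": 0.295},
  {"tx": 0.3838,"ty": 0.389,"tz": 0.002,"wx": 0.003,"wy": 0.01,"wz": 0.295},
  {"tx": 0.3838,"ty": 0.389,"tz": 0.002,"wx": 0.003,"wy": 0.01,"wz": 0.295},
  {"tx": 0.3838,"ty": 0.389,"tz": 0.002,"wx": 0.003,"wy": 0.01,"wz": 0.295},
  {"tx": 0.3838,"ty": 0.389,"tz": 0.002,"wx": 0.003,"wy": 0.01,"wz": 0.295},
  {"tx": 0.3838,"ty": 0.389,"tz": 0.002,"wx": 0.003,"wy": 0.01,"wz": 0.295},
  {"tx": 0.3838,"ty": 0.389,"tz": 0.002,"wx": 0.003,"wy": 0.01,"wz": 0.295},
])

```text
time: 47.48
position: [581.3, 47.7, 179.8]
ee_rot: [-2.019, -2.392, -0.0]
ft_force: [1.5, -0.9, -2.2]
opening: 34.5
```

Request:
jog_arm([
  {"tx": 0,"ty": 0,"tz": 0,"wx": 0,"wy": 0,"wz": 0},
  {"tx": 0,"ty": 0,"tz": 0,"wx": 0,"wy": 0,"wz": 0},
])

```text
time: 47.72
position: [580.9, 45.7, 180.0]
ee_rot: [-2.018, -2.393, 0.0]
ft_force: [-0.7, 0.4, -2.2]
opening: 34.4
```

```bash
python3 - <<'E'
from h import *
s=sense();print(s["position"],s["opening"])
b=B(4,-.5);plan((b[0],b[1],179,A))
E
```

```text
[580.85556216  45.71996925 179.97910999] 34.39642296641562
t [0.0395, 0.0246, 0.0011] w [-0.007, -0.008, 0.001] rows>= 1
```

Request:
jog_arm([
  {"tx": 0.0395,"ty": 0.0246,"tz": 0.001,"wx": -0.007,"wy": -0.008,"wz": 0},
  {"tx": 0.0395,"ty": 0.0246,"tz": 0.001,"wx": -0.007,"wy": -0.008,"wz": 0},
  {"tx": 0.0395,"ty": 0.0246,"tz": 0.001,"wx": -0.007,"wy": -0.008,"wz": 0},
])

```text
time: 48.1
position: [598.8, 87.3, 180.0]
ee_rot: [2.027, 2.399, 0.001]
ft_force: [0.3, -0.5, -2.2]
opening: 34.8
```

```bash
python3 - <<'E'
from h import *
p,d,K,T=shot("wrist","w12")
s=sense();print(s["position"],s["opening"],toB(s["position"]))
b=B(4,-.5);plan((b[0],b[1],49.5,A))
W=cloud(d,K,T);q=np.array([toB(w) for w in W.reshape(-1,3)]);z=s["position"][2]-34
m=(abs(q[:,1])<30)&(q[:,2]>z-40)&(q[:,2]<z+25)&(q[:,0]>16)&(q[:,0]<45);print(m.sum(),np.percentile(q[m],[2,50,98],axis=0).round(1).tolist())
E
```

```text
[598.84501903  87.12767158 180.25127566] 34.80866136285983 [  2.25311084  -0.63370405 146.25127566]
t [0.0018, -0.0003, 0.1308] w [0.001, 0.0, -0.002] rows>= 3
5803 [[16.4, -18.3, 134.5], [26.0, -0.9, 155.2], [27.7, 16.2, 165.8]]
```

View pics/w12.png

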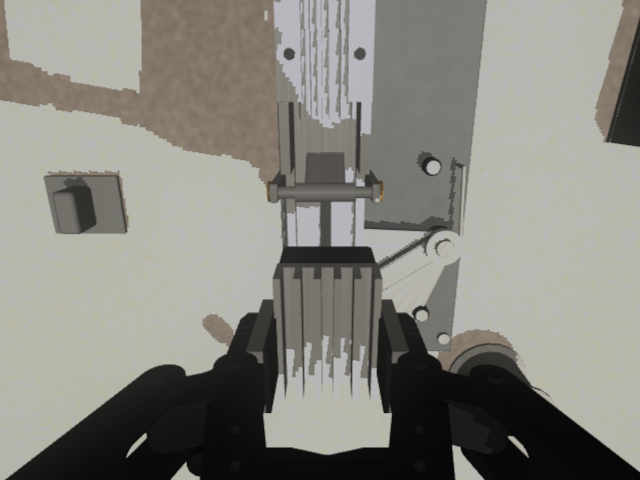

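The fourth module is held straight, with the catch down ahead of it at (322,165). Placing it.

Request:
jog_arm([
  {"tx": 0.001,"ty": 0,"tz": 0.05,"wx": 0,"wy": 0,"wz": 0},
  {"tx": 0.001,"ty": 0,"tz": 0.08,"wx": 0,"wy": 0,"wz": 0},
  {"tx": 0.001,"ty": 0,"tz": 0.1,"wx": 0,"wy": 0,"wz": 0},
  {"tx": 0.001,"ty": 0,"tz": 0.115,"wx": 0,"wy": 0,"wz": 0},
  {"tx": 0.001,"ty": 0,"tz": 0.123,"wx": 0,"wy": 0,"wz": 0},
  {"tx": 0.001,"ty": 0,"tz": 0.129,"wx": 0,"wy": 0,"wz": 0},
  {"tx": 0.001,"ty": 0,"tz": 0.131,"wx": 0,"wy": 0,"wz": 0},
  {"tx": 0.001,"ty": 0,"tz": 0.131,"wx": 0,"wy": 0,"wz": 0},
])

```text
time: 49.15
position: [599.7, 89.9, 49.9]
ee_rot: [2.025, 2.4, 0.004]
ft_force: [1.0, -0.4, -2.0]
opening: 34.7
```

Request:
jog_arm([
  {"tx": 0,"ty": 0,"tz": 0,"wx": 0,"wy": 0,"wz": 0},
  {"tx": 0,"ty": 0,"tz": 0,"wx": 0,"wy": 0,"wz": 0},
])

```text
time: 49.4
position: [599.6, 89.9, 49.9]
ee_rot: [2.025, 2.4, 0.004]
ft_force: [-0.2, 0.2, -2.7]
opening: 34.6
```

Request:
jog_arm([
  {"tx": 0,"ty": 0,"tz": 0,"wx": 0,"wy": 0,"wz": 0},
  {"tx": 0,"ty": 0,"tz": 0,"wx": 0,"wy": 0,"wz": 0},
  {"tx": 0,"ty": 0,"tz": -0.01,"wx": 0,"wy": 0,"wz": 0},
  {"tx": 0,"ty": 0,"tz": -0.05,"wx": 0,"wy": 0,"wz": 0},
  {"tx": 0,"ty": 0,"tz": -0.11,"wx": 0,"wy": 0,"wz": 0},
  {"tx": 0,"ty": 0,"tz": -0.13,"wx": 0,"wy": 0,"wz": 0},
  {"tx": 0,"ty": 0,"tz": -0.13,"wx": 0,"wy": 0,"wz": 0},
], claw=0.3)

```text
time: 50.28
position: [600.2, 89.8, 182.2]
ee_rot: [2.023, 2.397, 0.008]
ft_force: [0.1, -0.1, -0.1]
opening: 55.5
```

```bash
python3 - <<'E'
from h import *
inbay("w13");s=sense();print(toB(s["position"]))
plan(kn(0,180),kn(0))
E
```

```text
module in bay: 3072 [[-17.3, -19.7, 22.9], [2.1, -2.2, 25.4], [20.6, 14.9, 35.2]]
[  4.81517032  -1.43771368 146.1516901 ]
t [-0.1358, -0.0784, -0.0001] w [0.003, -0.002, 0.992] rows>= 6
t [0.0, 0.0, 0.095] w [0.0, 0.0, 0.0] rows>= 2
```

Request:
jog_arm([
  {"tx": -0.136,"ty": -0.079,"tz": -0.001,"wx": 0,"wy": 0,"wz": 0.992},
  {"tx": -0.136,"ty": -0.079,"tz": -0.001,"wx": 0,"wy": 0,"wz": 0.992},
  {"tx": -0.136,"ty": -0.079,"tz": -0.001,"wx": 0,"wy": 0,"wz": 0.992},
  {"tx": -0.136,"ty": -0.079,"tz": -0.001,"wx": 0,"wy": 0,"wz": 0.992},
  {"tx": -0.136,"ty": -0.079,"tz": -0.001,"wx": 0,"wy": 0,"wz": 0.992},
  {"tx": -0.136,"ty": -0.079,"tz": -0.001,"wx": 0,"wy": 0,"wz": 0.992},
  {"tx": -0.136,"ty": -0.079,"tz": -0.001,"wx": 0,"wy": 0,"wz": 0.992},
  {"tx": -0.136,"ty": -0.079,"tz": -0.001,"wx": 0,"wy": 0,"wz": 0.992},
], claw=-0.1)

```text
time: 51.32
position: [543.7, -57.4, 179.4]
ee_rot: [-2.923, -1.149, -0.002]
ft_force: [-0.6, 0.5, -0.3]
opening: 38.7
```

Request:
jog_arm([
  {"tx": 0,"ty": 0,"tz": 0.04,"wx": 0,"wy": 0,"wz": 0},
  {"tx": 0,"ty": 0,"tz": 0.08,"wx": 0,"wy": 0,"wz": 0},
  {"tx": 0,"ty": 0,"tz": 0.094,"wx": 0,"wy": 0,"wz": 0},
  {"tx": 0,"ty": 0,"tz": 0.094,"wx": 0,"wy": 0,"wz": 0},
])

```text
time: 51.82
position: [544.2, -57.4, 85.9]
ee_rot: [-2.924, -1.148, -0.002]
ft_force: [0.1, 0.2, -0.4]
opening: 38.4
```

Request:
jog_arm([
  {"tx": 0.0006,"ty": -0.0149,"tz": 0,"wx": 0,"wy": 0,"wz": 0.075},
  {"tx": 0.0022,"ty": -0.0298,"tz": 0,"wx": 0,"wy": 0,"wz": 0.15},
  {"tx": 0.005,"ty": -0.0445,"tz": 0,"wx": 0,"wy": 0,"wz": 0.225},
  {"tx": 0.0089,"ty": -0.0589,"tz": 0,"wx": 0,"wy": 0,"wz": 0.3},
  {"tx": 0.0139,"ty": -0.073,"tz": 0,"wx": 0,"wy": 0,"wz": 0.375},
  {"tx": 0.0199,"ty": -0.0867,"tz": 0,"wx": 0,"wy": 0,"wz": 0.45},
  {"tx": 0.0269,"ty": -0.0999,"tz": 0,"wx": 0,"wy": 0,"wz": 0.525},
  {"tx": 0.0348,"ty": -0.1126,"tz": 0,"wx": 0,"wy": 0,"wz": 0.6},
], claw=-0.3)

```text
time: 52.82
position: [494.4, 48.0, 88.2]
ee_rot: [3.132, 0.229, 0.009]
ft_force: [1.6, -5.4, -0.1]
opening: 30.0
```

Request:
jog_arm([
  {"tx": 0.0006,"ty": -0.0149,"tz": 0,"wx": 0,"wy": 0,"wz": 0.075},
  {"tx": 0.0022,"ty": -0.0298,"tz": 0,"wx": 0,"wy": 0,"wz": 0.15},
  {"tx": 0.005,"ty": -0.0445,"tz": 0,"wx": 0,"wy": 0,"wz": 0.225},
  {"tx": 0.0089,"ty": -0.0589,"tz": 0,"wx": 0,"wy": 0,"wz": 0.3},
  {"tx": 0.0139,"ty": -0.073,"tz": 0,"wx": 0,"wy": 0,"wz": 0.375},
  {"tx": 0.0199,"ty": -0.0867,"tz": 0,"wx": 0,"wy": 0,"wz": 0.45},
  {"tx": 0.0274,"ty": -0.1008,"tz": 0,"wx": 0,"wy": 0,"wz": 0.53},
  {"tx": 0.0321,"ty": -0.1084,"tz": 0,"wx": 0,"wy": 0,"wz": 0.575},
])

```text
time: 53.82
position: [509.7, 160.1, 88.2]
ee_rot: [3.07, -0.667, 0.006]
ft_force: [-2.4, -7.5, 1.8]
opening: 30.3
```

Request:
jog_arm([
  {"tx": 0,"ty": -0.002,"tz": 0,"wx": 0,"wy": 0,"wz": 0.01},
  {"tx": 0,"ty": -0.003,"tz": 0,"wx": 0,"wy": 0,"wz": 0.015},
  {"tx": 0,"ty": -0.003,"tz": 0,"wx": 0,"wy": 0,"wz": 0.015},
])

```text
time: 54.2
position: [510.6, 161.9, 88.2]
ee_rot: [3.064, -0.687, 0.005]
ft_force: [-3.2, -9.2, 2.3]
opening: 30.0
```

```bash
python3 -c "
from h import *
lev()"
```

```text
tcp th 1.1815 r 198.8 z 88.2 F [-3.2 -9.2  2.3] open 30.0
```

Request:
jog_arm([
  {"tx": 0.0002,"ty": 0.008,"tz": 0,"wx": 0,"wy": 0,"wz": -0.04},
  {"tx": 0.0013,"ty": 0.0229,"tz": 0,"wx": 0,"wy": 0,"wz": -0.115},
  {"tx": 0.0036,"ty": 0.0377,"tz": 0,"wx": 0,"wy": 0,"wz": -0.19},
  {"tx": 0.007,"ty": 0.0522,"tz": 0,"wx": 0,"wy": 0,"wz": -0.265},
  {"tx": 0.0114,"ty": 0.0665,"tz": 0,"wx": 0,"wy": 0,"wz": -0.34},
  {"tx": 0.0169,"ty": 0.0804,"tz": 0,"wx": 0,"wy": 0,"wz": -0.415},
  {"tx": 0.0235,"ty": 0.0938,"tz": 0,"wx": 0,"wy": 0,"wz": -0.49},
  {"tx": 0.0337,"ty": 0.1109,"tz": 0,"wx": 0,"wy": 0,"wz": -0.59},
])

```text
time: 55.2
position: [494.5, 47.8, 88.2]
ee_rot: [3.132, 0.238, 0.009]
ft_force: [2.5, -2.9, -1.4]
opening: 29.9
```

Request:
jog_arm([
  {"tx": 0.0006,"ty": 0.0149,"tz": 0,"wx": 0,"wy": 0,"wz": -0.075},
  {"tx": 0.0022,"ty": 0.0298,"tz": 0,"wx": 0,"wy": 0,"wz": -0.15},
  {"tx": 0.005,"ty": 0.0445,"tz": 0,"wx": 0,"wy": 0,"wz": -0.225},
  {"tx": 0.0089,"ty": 0.0589,"tz": 0,"wx": 0,"wy": 0,"wz": -0.3},
  {"tx": 0.0139,"ty": 0.073,"tz": 0,"wx": 0,"wy": 0,"wz": -0.375},
  {"tx": 0.0199,"ty": 0.0867,"tz": 0,"wx": 0,"wy": 0,"wz": -0.45},
  {"tx": 0.0269,"ty": 0.0999,"tz": 0,"wx": 0,"wy": 0,"wz": -0.525},
  {"tx": 0.0348,"ty": 0.1126,"tz": 0,"wx": 0,"wy": 0,"wz": -0.6},
])

```text
time: 56.2
position: [546.0, -58.4, 88.5]
ee_rot: [2.921, 1.15, 0.009]
ft_force: [0.5, 0.5, -0.7]
opening: 30.1
```

Request:
jog_arm([
  {"tx": 0,"ty": 0.001,"tz": 0,"wx": 0,"wy": 0,"wz": 0},
  {"tx": 0,"ty": 0.001,"tz": 0,"wx": 0,"wy": 0,"wz": 0},
  {"tx": 0,"ty": 0.001,"tz": -0.04,"wx": 0,"wy": 0,"wz": 0},
  {"tx": 0,"ty": 0.001,"tz": -0.1,"wx": 0,"wy": 0,"wz": 0},
  {"tx": 0,"ty": 0.001,"tz": -0.14,"wx": 0,"wy": 0,"wz": 0},
  {"tx": 0,"ty": 0.001,"tz": -0.14,"wx": 0,"wy": 0,"wz": 0},
], claw=0)

```text
time: 56.95
position: [546.0, -58.0, 230.3]
ee_rot: [2.92, 1.146, 0.014]
ft_force: [-0.2, -0.7, -1.0]
opening: 42.5
```

```bash
python3 -c "
from h import *
lev();mods('t5')
plan((600,80,230,A),(411.5,60.5,230,A))"
```

```text
tcp th -0.0069 r 199.0 z 230.3 F [-0.2 -0.7 -1. ] open 42.5
[520. 229.] [ 636.6 -562.7] yaw 29.9 [47.8 41.7]
[233. 240.] [592.6 141.6] yaw 10.1 [36.6 30.7]
[490. 295.] [ 470.3 -484.8] yaw 36.7 [47.9 38.3]
t [0.1341, -0.0636, -0.0017] w [0.005, -0.002, -0.992] rows>= 6
t [0.0125, -0.1891, 0.0] w [0.0, 0.0, 0.0] rows>= 4
```

Request:
jog_arm([
  {"tx": 0.134,"ty": -0.064,"tz": -0.002,"wx": 0.005,"wy": -0.002,"wz": -0.992},
  {"tx": 0.134,"ty": -0.064,"tz": -0.002,"wx": 0.005,"wy": -0.002,"wz": -0.992},
  {"tx": 0.134,"ty": -0.064,"tz": -0.002,"wx": 0.005,"wy": -0.002,"wz": -0.992},
  {"tx": 0.134,"ty": -0.064,"tz": -0.002,"wx": 0.005,"wy": -0.002,"wz": -0.992},
  {"tx": 0.134,"ty": -0.064,"tz": -0.002,"wx": 0.005,"wy": -0.002,"wz": -0.992},
  {"tx": 0.134,"ty": -0.064,"tz": -0.002,"wx": 0.005,"wy": -0.002,"wz": -0.992},
  {"tx": 0.134,"ty": -0.064,"tz": -0.002,"wx": 0.005,"wy": -0.002,"wz": -0.992},
  {"tx": 0.134,"ty": -0.064,"tz": -0.002,"wx": 0.005,"wy": -0.002,"wz": -0.992},
])

```text
time: 58.0
position: [599.0, 79.9, 227.7]
ee_rot: [-2.025, -2.397, 0.004]
ft_force: [0.0, -0.6, 0.5]
opening: 42.6
```

```bash
python3 - <<'E'
from h import *
p,d,K,T=shot("wrist","w14");W=cloud(d,K,T)
for b in blobs(W,31,39,150):
    if max(b[3])<60: print("cover bar?",*b)
for b in blobs(W,110,128,60): print("knob?",*b,toB([*b[2],0]))
s=sense();plan((411.5,60.5,130,A))
E
```

```text
cover bar? [327. 125.] 2125 [589.  140.3] [42.4 53.1] 9.1 34.2
cover bar? [104. 189.] 786 [413.8  59.6] [16.5 32.5] 11.5 35.7
cover bar? [434. 222.] 177 [690.6  77.9] [13.  12.9] 13.2 32.0
cover bar? [475. 341.] 298 [760.  -28.7] [54.  19.1] 30.5 35.2
t [0.0122, -0.1878, 0.0987] w [-0.004, -0.001, -0.001] rows>= 4
```

View pics/w14.png

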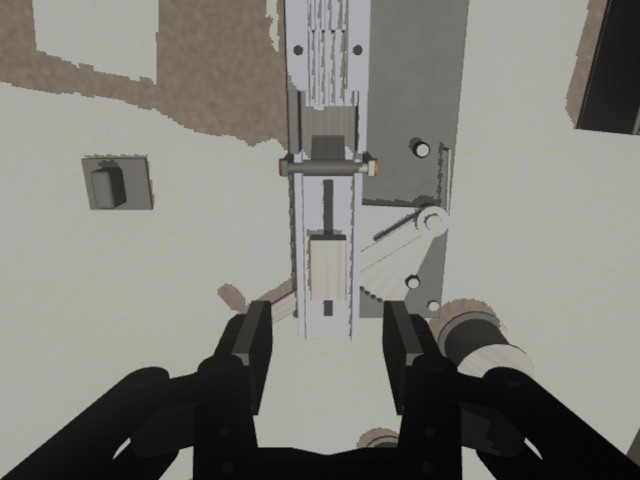

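The bay is empty, the catch is down (328,150), the pusher is home (327,268), and the modules sit packed behind the catch. The cover's bar is at (104,189). Fetching it.

Request:
jog_arm([
  {"tx": 0.012,"ty": -0.187,"tz": 0.099,"wx": -0.004,"wy": 0,"wz": 0},
  {"tx": 0.012,"ty": -0.187,"tz": 0.099,"wx": -0.004,"wy": 0,"wz": 0},
  {"tx": 0.012,"ty": -0.187,"tz": 0.099,"wx": -0.004,"wy": 0,"wz": 0},
  {"tx": 0.012,"ty": -0.187,"tz": 0.099,"wx": -0.004,"wy": 0,"wz": 0},
  {"tx": 0.012,"ty": -0.187,"tz": 0.099,"wx": -0.004,"wy": 0,"wz": 0},
  {"tx": 0.012,"ty": -0.187,"tz": 0.099,"wx": -0.004,"wy": 0,"wz": 0},
  {"tx": 0.012,"ty": -0.187,"tz": 0.099,"wx": -0.004,"wy": 0,"wz": 0},
])

```text
time: 58.92
position: [414.4, 60.1, 130.6]
ee_rot: [2.025, 2.399, 0.004]
ft_force: [-0.3, -0.3, 0.0]
opening: 42.8
```

```bash
python3 - <<'E'
from h import *
p,d,K,T=shot("wrist","w15");W=cloud(d,K,T);s=sense();print(s["position"])
for b in blobs(W,30,40,150): print("bar",*b)
for b in blobs(W,7,13,400): print("plate",*b)
plan((412.5,60.3,16.5,A))
E
```

```text
[414.09969903  60.14061344 130.4761891 ]
bar [596. 188.] 4917 [567.4  94. ] [  7.5 244.9] 9.6 34.7
bar [324. 238.] 1294 [413.1  60.1] [16.  31.4] 10.0 35.8
bar [608. 323.] 5861 [610.   29.5] [ 38.1 154.9] 11.0 34.2
plate [574. 176.] 9773 [570.  100.4] [ 21.5 243.1] 9.7 8.1
plate [324. 224.] 4184 [413.2  59.6] [56.1 46.4] 9.6 10.1
t [0.0004, -0.0019, 0.114] w [0.003, -0.001, -0.0] rows>= 2
```

Request:
jog_arm([
  {"tx": 0,"ty": -0.001,"tz": 0.05,"wx": 0.003,"wy": 0,"wz": 0},
  {"tx": 0,"ty": -0.001,"tz": 0.095,"wx": 0.003,"wy": 0,"wz": 0},
  {"tx": 0,"ty": -0.001,"tz": 0.114,"wx": 0.003,"wy": 0,"wz": 0},
  {"tx": 0,"ty": -0.001,"tz": 0.114,"wx": 0.003,"wy": 0,"wz": 0},
  {"tx": 0,"ty": -0.001,"tz": 0.114,"wx": 0.003,"wy": 0,"wz": 0},
])

```text
time: 59.6
position: [412.9, 60.1, 16.7]
ee_rot: [-2.026, -2.401, -0.0]
ft_force: [-0.6, -0.5, -0.0]
opening: 42.7
```

Request:
jog_arm([
  {"tx": 0,"ty": 0,"tz": 0,"wx": 0,"wy": 0,"wz": 0},
  {"tx": 0,"ty": 0,"tz": 0,"wx": 0,"wy": 0,"wz": 0},
  {"tx": 0,"ty": 0,"tz": 0,"wx": 0,"wy": 0,"wz": 0},
  {"tx": 0,"ty": 0,"tz": 0,"wx": 0,"wy": 0,"wz": 0},
], claw=-1, grip_force=50)

```text
time: 60.1
position: [412.8, 60.1, 17.1]
ee_rot: [2.026, 2.401, 0.001]
ft_force: [-1.1, 0.1, 5.9]
opening: 15.2
```

Request:
jog_arm([
  {"tx": 0,"ty": 0,"tz": -0.04,"wx": 0,"wy": 0,"wz": 0},
  {"tx": 0,"ty": 0,"tz": -0.09,"wx": 0,"wy": 0,"wz": 0},
  {"tx": 0,"ty": 0,"tz": -0.135,"wx": 0,"wy": 0,"wz": 0},
  {"tx": 0,"ty": 0.05,"tz": -0.135,"wx": 0,"wy": 0,"wz": 0},
  {"tx": -0.003,"ty": 0.11,"tz": -0.135,"wx": 0,"wy": 0,"wz": 0},
  {"tx": -0.006,"ty": 0.17,"tz": -0.135,"wx": 0,"wy": 0,"wz": 0},
  {"tx": -0.007,"ty": 0.188,"tz": -0.135,"wx": 0,"wy": 0,"wz": 0},
  {"tx": -0.007,"ty": 0.188,"tz": -0.135,"wx": 0,"wy": 0,"wz": 0},
])

```text
time: 61.1
position: [599.2, 84.8, 150.4]
ee_rot: [-2.025, -2.4, 0.001]
ft_force: [-0.4, 0.4, -0.9]
opening: 14.9
```

Request:
jog_arm([
  {"tx": 0,"ty": 0,"tz": 0,"wx": 0,"wy": 0,"wz": 0},
  {"tx": 0,"ty": 0,"tz": 0,"wx": 0,"wy": 0,"wz": 0},
])

```text
time: 61.35
position: [597.8, 84.7, 151.2]
ee_rot: [-2.025, -2.4, 0.001]
ft_force: [0.3, 0.0, -0.4]
opening: 14.7
```

```bash
python3 - <<'E'
from h import *
p,d,K,T=shot("wrist","w16");s=sense();z=s["position"][2];print(s["position"],s["opening"],toB(s["position"]))
W=cloud(d,K,T);q=np.array([toB(w) for w in W.reshape(-1,3)]).reshape(480,640,3)
q[(abs(q[...,0])>40)|(abs(q[...,1])>40)]=np.nan
for b in blobs(q,z-34-16,z-34+2,200): print("plate (bay)",*b)
for b in blobs(q,z-34+12,z-34+25,100): print("bar (bay)",*b)
b=B(0,0);plan((b[0],b[1],53,A))
E
```

```text
[598.00023368  84.68538688 151.26939592] 14.935668231854475 [-1.19202922e-02  6.10502838e-01  1.17269396e+02]
plate (bay) [327. 281.] 6688 [2.5 0.3] [41.  56.4] 0.0 110.1
bar (bay) [327. 334.] 5233 [ 2.2 -2.2] [33.8 35.5] 33.4 135.9
t [-0.0001, 0.0008, 0.0983] w [-0.002, -0.001, -0.0] rows>= 2
```

Request:
jog_arm([
  {"tx": 0,"ty": 0,"tz": 0.04,"wx": -0.002,"wy": 0,"wz": 0},
  {"tx": 0,"ty": 0,"tz": 0.07,"wx": -0.002,"wy": 0,"wz": 0},
  {"tx": 0,"ty": 0,"tz": 0.085,"wx": -0.002,"wy": 0,"wz": 0},
  {"tx": 0,"ty": 0,"tz": 0.092,"wx": -0.002,"wy": 0,"wz": 0},
  {"tx": 0,"ty": 0,"tz": 0.096,"wx": -0.002,"wy": 0,"wz": 0},
  {"tx": 0,"ty": 0,"tz": 0.098,"wx": -0.002,"wy": 0,"wz": 0},
  {"tx": 0,"ty": 0,"tz": 0.098,"wx": -0.002,"wy": 0,"wz": 0},
  {"tx": 0,"ty": 0,"tz": 0.098,"wx": -0.002,"wy": 0,"wz": 0},
])

```text
time: 62.4
position: [598.8, 84.8, 53.2]
ee_rot: [2.026, 2.401, 0.002]
ft_force: [-0.4, 0.2, -1.4]
opening: 14.9
```

```bash
python3 - <<'E'
from h import *
s=sense();print(toB(s["position"]),s["position"][2],s["ft_force"],s["opening"])
E
```

```text
[-0.03238799 -0.15108922 19.20203112] 53.20203111976266 [-0.36633026  0.18048338 -1.36301268] 14.870457166456738
```

Seated height matches (53.2 against 53.1). Releasing, rising and looking.

Request:
jog_arm([
  {"tx": 0,"ty": 0,"tz": 0.0005,"wx": 0,"wy": 0,"wz": 0},
  {"tx": 0,"ty": 0,"tz": 0.0005,"wx": 0,"wy": 0,"wz": 0},
  {"tx": 0,"ty": 0,"tz": 0,"wx": 0,"wy": 0,"wz": 0},
  {"tx": 0,"ty": 0,"tz": -0.05,"wx": 0,"wy": 0,"wz": 0},
  {"tx": 0,"ty": 0,"tz": -0.11,"wx": 0,"wy": 0,"wz": 0},
  {"tx": 0,"ty": 0,"tz": -0.17,"wx": 0,"wy": 0,"wz": 0},
  {"tx": 0,"ty": 0,"tz": -0.19,"wx": 0,"wy": 0,"wz": 0},
  {"tx": 0,"ty": 0,"tz": -0.19,"wx": 0,"wy": 0,"wz": 0},
], claw=0)

```text
time: 63.4
position: [599.2, 84.6, 244.6]
ee_rot: [2.024, 2.399, 0.005]
ft_force: [-0.4, -0.1, 0.2]
opening: 42.4
```

```bash
python3 - <<'E'
from h import *
p,d,K,T=shot("wrist","w17");W=cloud(d,K,T);s=sense();print(s["position"])
q=np.array([toB(w) for w in W.reshape(-1,3)]).reshape(480,640,3);f=q.copy()
f[(abs(f[...,0])>34)|(abs(f[...,1])>34)]=np.nan
for b in blobs(f,10,14,200): print("plate (bay)",*b)
for b in blobs(f,35,41,100): print("bar (bay)",*b)
# toggle: from top camera
t,dt,K2,T2=shot("top","t6");Q=np.array([toB(w) for w in cloud(dt,K2,T2).reshape(-1,3)]).reshape(480,640,3)
f=Q.copy();f[(abs(f[...,0]-198)>50)|(abs(f[...,1]-73)>40)]=np.nan
for b in blobs(f,60,90,4): print("toggle (bay)",*b)
for b in blobs(f,20,50,50): print("lower",*b)
E
```

```text
[598.35845931  84.6004823  242.61593652]
plate (bay) [326. 200.] 2446 [-0.7 -0.7] [56.  45.6] 89.9 12.1
bar (bay) [326. 208.] 762 [-0.1 -0.6] [31.4 15.9] 0.3 37.8
lower [164. 282.] 77 [233.7  76.8] [24.3 48. ] 1.3 30.9
```

View pics/w17.png

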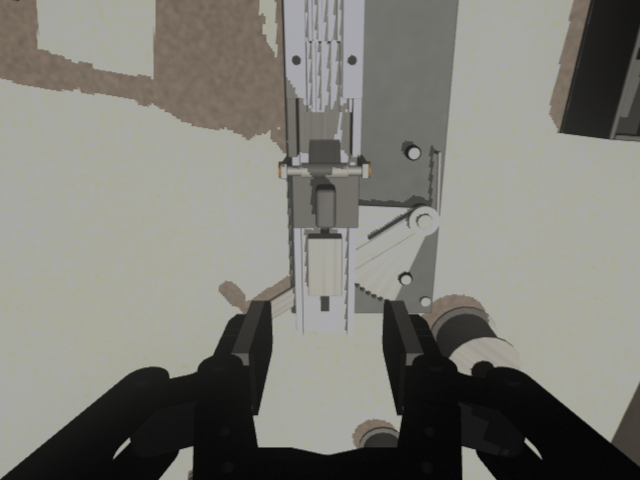

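The cover is seated: plate 12.1 and bar 37.8 above the floor as required, centred within 1 mm. Next a look at the toggle from above its box.

```bash
python3 - <<'E'
from h import *
b=B(100,73);plan((b[0],b[1],240,A))
E
```

```text
t [0.1, -0.0723, 0.0017] w [-0.002, -0.001, -0.0] rows>= 2
```

Request:
jog_arm([
  {"tx": 0.1,"ty": -0.072,"tz": 0,"wx": 0,"wy": 0,"wz": 0},
  {"tx": 0.1,"ty": -0.072,"tz": 0,"wx": 0,"wy": 0,"wz": 0},
  {"tx": 0.1,"ty": -0.072,"tz": 0,"wx": 0,"wy": 0,"wz": 0},
  {"tx": 0.1,"ty": -0.072,"tz": 0,"wx": 0,"wy": 0,"wz": 0},
  {"tx": 0.1,"ty": -0.072,"tz": 0,"wx": 0,"wy": 0,"wz": 0},
], claw=-1)

```text
time: 64.12
position: [511.2, 170.3, 241.9]
ee_rot: [-2.027, -2.399, 0.0]
ft_force: [-0.5, -0.4, -0.7]
opening: -0.3
```

```bash
cat > tog.py <<'E'
import sys
from h import *
p,d,K,T=shot("wrist",sys.argv[1]);s=sense();print(toB(s["position"]),s["position"][2],s["opening"])
q=np.array([toB(w) for w in cloud(d,K,T).reshape(-1,3)]);q[:,2]+=34
m=(abs(q[:,0]-198)<45)&(abs(q[:,1]-73)<25)
for lo in range(36,130,6):
    k=m&(q[:,2]>lo)&(q[:,2]<=lo+6)
    if k.sum()>15: print(lo,k.sum(),np.percentile(q[k],[3,50,97],axis=0).round(1)[:,:2].tolist())
E
python3 tog.py w18
```

```text
[ 98.91804848  71.68322669 208.07962944] 242.0796294352566 0.013071841329915443
36 218 [[236.2, 49.2], [238.8, 73.0], [242.9, 96.8]]
42 404 [[236.0, 50.0], [239.2, 66.4], [242.7, 96.8]]
48 27 [[236.3, 82.3], [237.3, 86.6], [241.8, 92.7]]
54 116 [[236.8, 82.9], [239.5, 87.9], [242.6, 93.5]]
60 604 [[163.8, 48.4], [211.1, 75.8], [241.6, 97.8]]
66 3968 [[166.1, 50.0], [211.6, 72.9], [230.1, 96.1]]
72 1134 [[188.2, 58.9], [198.5, 72.9], [207.2, 87.1]]
78 89 [[190.2, 60.2], [193.7, 72.9], [199.7, 83.9]]
84 40 [[189.2, 69.5], [190.3, 72.9], [191.6, 76.9]]
102 137 [[163.1, 60.6], [176.8, 72.2], [188.3, 85.7]]
108 678 [[164.8, 62.6], [176.3, 72.8], [186.8, 84.2]]
114 498 [[169.1, 66.5], [175.7, 73.4], [182.2, 80.3]]
```

View pics/w18.png

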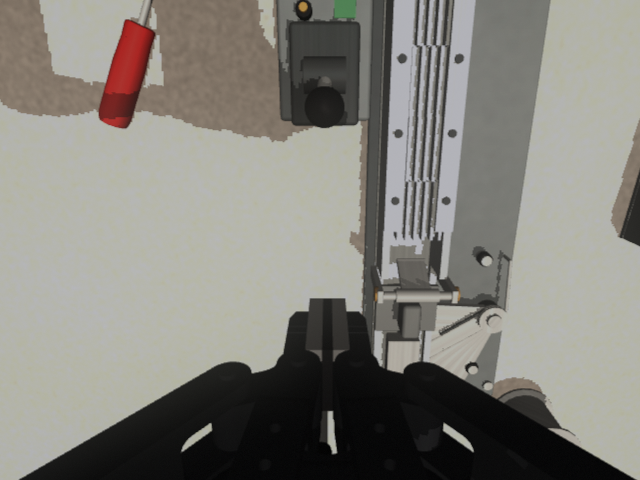

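View: the black ball tip at (325,107), on its raised housing on the grey box, leans against the feed. Measured ball centre is bay x=176, y=73, z≈106, radius about 12, consistent with a 45 mm toggle. Fingers shut, I'll descend behind it and push along the feed.

Request:
jog_arm([
  {"tx": 0.036,"ty": -0.001,"tz": 0.05,"wx": 0,"wy": 0,"wz": 0},
  {"tx": 0.036,"ty": -0.001,"tz": 0.1,"wx": 0,"wy": 0,"wz": 0},
  {"tx": 0.036,"ty": -0.001,"tz": 0.14,"wx": 0,"wy": 0,"wz": 0},
  {"tx": 0.036,"ty": -0.001,"tz": 0.146,"wx": 0,"wy": 0,"wz": 0},
  {"tx": 0.036,"ty": -0.001,"tz": 0.146,"wx": 0,"wy": 0,"wz": 0},
])

```text
time: 64.8
position: [504.6, 206.2, 97.5]
ee_rot: [2.027, 2.4, 0.002]
ft_force: [0.2, 0.2, 0.4]
opening: -0.1
```

Request:
jog_arm([
  {"tx": 0.01,"ty": 0,"tz": 0,"wx": 0,"wy": 0,"wz": 0},
  {"tx": 0.02,"ty": 0,"tz": 0,"wx": 0,"wy": 0,"wz": 0},
  {"tx": 0.03,"ty": 0,"tz": 0,"wx": 0,"wy": 0,"wz": 0},
  {"tx": 0.04,"ty": 0,"tz": 0,"wx": 0,"wy": 0,"wz": 0},
  {"tx": 0.05,"ty": 0,"tz": 0,"wx": 0,"wy": 0,"wz": 0},
  {"tx": 0.058,"ty": 0,"tz": 0,"wx": 0,"wy": 0,"wz": 0},
  {"tx": 0.063,"ty": 0,"tz": 0,"wx": 0,"wy": 0,"wz": 0},
  {"tx": 0.063,"ty": 0,"tz": 0,"wx": 0,"wy": 0,"wz": 0},
])

```text
time: 65.8
position: [493.3, 265.8, 96.5]
ee_rot: [2.023, 2.4, -0.006]
ft_force: [2.5, -14.8, 1.9]
opening: -0.2
```

```bash
python3 -c "
from h import *
s=sense();print(toB(s['position']),s['position'][2],s['ft_force'])"
```

```text
[196.18226873  73.27725306  62.53503238] 96.53503237541545 [  2.5124437  -14.79440927   1.93119021]
```

Request:
jog_arm([
  {"tx": -0.04,"ty": 0,"tz": 0,"wx": 0,"wy": 0,"wz": 0},
  {"tx": -0.06,"ty": 0,"tz": -0.04,"wx": 0,"wy": 0,"wz": 0},
  {"tx": -0.097,"ty": 0,"tz": -0.1,"wx": 0,"wy": 0,"wz": 0},
  {"tx": -0.097,"ty": 0,"tz": -0.145,"wx": 0,"wy": 0,"wz": 0},
  {"tx": -0.097,"ty": 0,"tz": -0.145,"wx": 0,"wy": 0,"wz": 0},
  {"tx": -0.097,"ty": 0,"tz": -0.145,"wx": 0,"wy": 0,"wz": 0},
])

```text
time: 66.55
position: [508.8, 173.2, 241.1]
ee_rot: [-2.025, -2.4, -0.0]
ft_force: [-1.1, 0.8, -0.7]
opening: -0.0
```

```bash
python3 tog.py w19 | tail -6; python3 - <<'E'
from h import *
W=cloud(*[np.load("pics/w19.npz")[k] for k in "dKT"])
q=np.array([toB(w) for w in W.reshape(-1,3)]);
f=(q.reshape(480,640,3)).copy();f[(abs(f[...,0])>34)|(abs(f[...,1])>34)]=np.nan
for b in blobs(f,10,14,100): print("plate",*b)
for b in blobs(f,35,41,50): print("bar",*b)
a=cv2.imread("pics/w19.png");t,_,_,_=shot("top","t7")
cv2.imwrite("pics/fin.png",np.hstack([cv2.resize(a,(400,300)),cv2.resize(t[170:320,120:320,::-1],(400,300),interpolation=cv2.INTER_CUBIC)]))
E
```

```text
78 127 [[194.5, 60.2], [200.5, 72.8], [204.6, 85.9]]
84 80 [[202.6, 68.9], [205.0, 73.2], [207.4, 77.5]]
90 19 [[205.9, 70.6], [206.5, 73.5], [207.1, 75.8]]
102 160 [[206.3, 60.6], [211.9, 73.2], [231.1, 85.7]]
108 804 [[207.8, 62.1], [217.3, 72.9], [229.5, 83.8]]
114 561 [[212.1, 66.4], [218.8, 73.5], [225.7, 80.0]]
plate [389. 319.] 648 [-7.6 16.1] [31.3 22.6] 1.6 12.0
plate [430. 320.] 407 [ -8.7 -21.5] [28.4 14.9] 4.4 12.0
bar [413. 325.] 593 [-0.1 -0.6] [32.3 16. ] 1.6 37.7
```

View pics/fin.png

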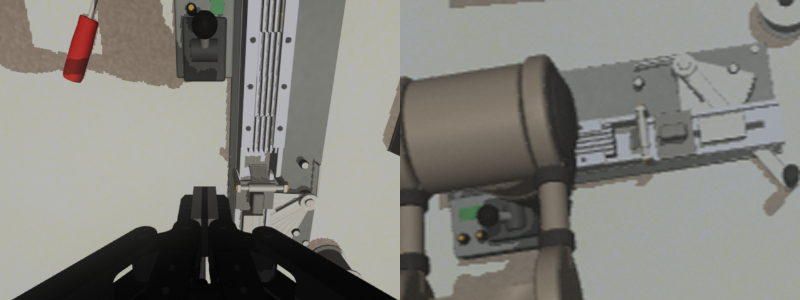

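The ball is now at x≈219 (about 0.95 rad, on) and stays there. The cover is flat, and the lever and pusher are home. The arm is clear.

```bash
python3 -c "
from plant import *
print(job_done())"
```

```text
the job is handed in; nothing more can be done
None
```

I took the dust cover off, fed all four grey-finned modules in one at a time, put the cover back and switched the burn-in supply on. The job was handed in at about 67 s of the 210 s allowed. No verdict was reported.

- **Modules:** each one was laid in the bay and fed by swinging the lever to its stop, where the push force rose from about 7 N to about 10 N, then letting it return home. The last module had been knocked about 40 mm aside; I found it again from the top camera before picking it up.
- **Magazine:** the last pictures show the modules in a row past a lowered catch, with the bay empty before the cover went back. I did not measure each module's position in the magazine.
- **Cover:** its plate is 12 mm and its bar top about 38 mm above the track floor, as they should be, and it is centred within 1 mm.
- **Lever and supply:** the lever and pusher are home. The toggle tip moved from x = 176 mm to about 219 mm, which I work out as roughly 0.95 rad (on).
- **Disagreement:** the top and wrist cameras differed by 2–3 mm, so I used the wrist camera. The fingers read about 1 mm narrower than the parts they held. Neither caused trouble.
- **Bystanders:** I never touched them, but I did not re-measure their positions at the end.

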